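Close up a relay box: modules in, lid, hasp, two deep-well screws

TASK

Get the relay box on the bench ready to go out: plug every relay module that lies on the bench into a free socket in the box, shut the lid, and swing the hasp over the staple on the lid. To fasten the lid, put one of the long wing screws from the stand down each of the two deep wells at the box's sides, feel for the start of the thread so that it does not go in crooked, and screw it in until its head is drawn down flat on the lid. Leave the other tools and parts on the bench where they are.

Things in the scene. Friction and masses are not known exactly. Their poses are not given: they have to be found in the camera images.
- box: cast relay enclosure fixed to the bench, 140 mm deep (x), 258 mm wide (y) inside its side pillars, rim 95 mm high; origin at the centre of its underside, x away from its front, y to its left, z up. Walls 5 mm, inner floor at z 12 mm. A 36 x 36 mm pillar with a deep well stands outside the middle of each side wall (well axes at x 0, y +147 and -147 mm).
- socket_1 (a point): socket 1 of three side by side inside the box: centre of its floor, box axes (y +76 mm in the box). A rim 12 mm high round an opening 70 mm (x) by 48 mm (y): a module goes in from above with 2 mm play, its length along the box's x, either way round; its origin is on this point when home.
- socket_2 (a point): socket 2 of three side by side inside the box: centre of its floor, box axes (y +0 mm in the box). A rim 12 mm high round an opening 70 mm (x) by 48 mm (y): a module goes in from above with 2 mm play, its length along the box's x, either way round; its origin is on this point when home.
- socket_3 (a point): socket 3 of three side by side inside the box: centre of its floor, box axes (y -76 mm in the box). A rim 12 mm high round an opening 70 mm (x) by 48 mm (y): a module goes in from above with 2 mm play, its length along the box's x, either way round; its origin is on this point when home.
- module_1: plug-in relay module, a black block 66 mm long (x), 44 mm wide (y), 46 mm high with a grey foot and a white blank top label; origin at the centre of its underside, z up; about 0.16 kg. Grip it across the 44 mm. One to three of the modules are on the bench; an absent one has no pose.
- module_2: plug-in relay module, a black block 66 mm long (x), 44 mm wide (y), 46 mm high with a grey foot and a white blank top label; origin at the centre of its underside, z up; about 0.16 kg. Grip it across the 44 mm. One to three of the modules are on the bench; an absent one has no pose.
- module_3: plug-in relay module, a black block 66 mm long (x), 44 mm wide (y), 46 mm high with a grey foot and a white blank top label; origin at the centre of its underside, z up; about 0.16 kg. Grip it across the 44 mm. One to three of the modules are on the bench; an absent one has no pose.
- lid (a joint): lid on a stiff hinge along the box's rear rim (line at box x +70 mm, z 95 mm, along y), rad: 0 shut, about 1.85 as found, leaning back; it stays where it is put, some 4 N at its free edge move it. 140 mm from hinge to free edge, 10 mm thick, 258 mm wide, with an ear over each pillar.
- lid_edge (a point): middle of the lid's free edge, mid-thickness; moves with the lid (box x -70 mm, z 100 mm when shut)
- hasp (a joint): steel hasp strap on a stiff hinge at the middle of the box's front rim (line at box x -75 mm, z 107.5 mm, along y), rad: 0 lying back on the shut lid with its slot over the staple, pi/2 straight up, about 2 as found, leaning out to the front; stays where left, moves with 1 N at its tip. 30 mm wide, 3 mm thick, 81 mm long, slot 25 to 46 mm from the hinge, small lip at its end.
- hasp_tip (a point): middle of the hasp's free end, 80 mm from its hinge line; moves with the hasp
- staple (a point): foot of the staple on the lid's upper face, 30 mm from the free edge: a wire loop 13 mm wide (y), 4 mm thick, 14 mm high; moves with the lid
- seat_l (a point): left well: centre of its hole at the upper face of the shut lid (box y +147 mm, z 105 mm), where a screw's origin must end. Hole 25 mm wide through the 10 mm lid, well below it 24 mm wide, 95 mm deep. At the bottom a two-start right-hand thread, lead 24 mm a turn (clockwise from above goes down); the angle of its starts cannot be seen and differs in each well and run.
- seat_r (a point): right well (box y -147 mm), same as seat_l. A screw let down rests with its lobes on the thread, head 5 to 17 mm (h) above the lid, and can be lifted out. Clockwise it sinks 24 mm a turn: head on the lid after h/24 turn, tight some 30 degrees later. Anticlockwise it climbs, then drops 12 mm off the thread's start; from there about 80 degrees clockwise bring it home.
- screw_1: steel wing screw, hanging head up in the stand. Origin: centre of the head's flat underside; z up. Flange 34 mm across, z 0 to 6 mm; on it an upright wing 32 mm long (x), 12 mm thick (y), z 6 to 35 mm: grip it across its thickness. Below: collar 21 mm wide, 22 mm long; 12 mm shank to the tip at z -83 mm; two thread lobes at z -70 mm, along +x and -x, 21 mm over both. 0.12 kg. Fits either well.
- screw_2: steel wing screw, hanging head up in the stand. Origin: centre of the head's flat underside; z up. Flange 34 mm across, z 0 to 6 mm; on it an upright wing 32 mm long (x), 12 mm thick (y), z 6 to 35 mm: grip it across its thickness. Below: collar 21 mm wide, 22 mm long; 12 mm shank to the tip at z -83 mm; two thread lobes at z -70 mm, along +x and -x, 21 mm over both. 0.12 kg. Fits either well.
- stand: plywood stand fixed to the bench, 60 mm (x) by 150 mm (y), 92 mm high, origin at the centre of its underside; two 26 mm holes in its top at y +40 and -40 mm hold the screws
- tape_roll: roll of black tape lying flat, 67 mm across, bystander
- flux_bottle: small squeeze bottle, 36 mm across, 94 mm tall, bystander
- marker: felt marker lying flat, 125 mm long, bystander
- screwdriver_green: screwdriver with a green handle, 224 mm long, bystander
- pliers_lime: pliers lying flat, 200 mm long, bystander
Not all that is in view belongs to the job. Leave any red look-alike of the screw_2 alone.

How it is judged:
By the outcome, as a careful person would: the job done as asked, in the order asked, and still so for the second after the job is handed in, with the robot touching nothing.
Of module_1, module_2, module_3 only 1 to 3 are there at a start; the rules pass over those that are not, and their reading is None.
At some moment in a run one of module_1, module_2, module_3 may be knocked a few centimetres aside while the robot is not near it.
It also fails if it takes over 210 s, if anything falls off the work surface, if the arm or the gripper's body presses on something with over 40 N, if the wrist force passes 120 N, or if a joint passes its speed limit or range.

ROBOT

A 6-joint arm with a two-finger parallel gripper is mounted at the origin on a cart in front of the work surface, level with it; the furniture and walls round the work are solid. World frame = base frame: x ahead of the robot, y to its left, z up, the work surface at z = 0. Lengths are in m, angles in rad, forces in N, time in s.
With the tool pointing down it reaches from about 0.3 to 0.75 m from the base axis. Payload 8.5 kg.
Tool frame: the origin (TCP) lies on the centre line of the jaws, within the pads' length; the fingertips stand 25 mm ahead of it and the grasp point (between the pads) lies 6 mm ahead of it (env.tips_ahead is the distance from the TCP to the fingertips, in m); z points along the fingers, y is the line along which they close (so a half turn about z gives the same grasp; the last joint's range is limited). The gripper opens to 88 mm and grips with 3 to 60 N. Pads are 18 mm wide; open, the fingers measure 123 mm over their backs; the gripper's body (75 mm by 187 mm) begins 45 mm behind the grasp point.
Start: joints at [1.065, 0.381, 1.297, -0, 1.464, -0.215], TCP at [0.158, 0.527, 0.264] pointing down, gripper open.
Joint ranges: [-3.11, 3.11], [-0.89, 2.33], [0.22, 2.48], [-1.42, 4.56], [0.17, 2.85], [-2.88, 2.88]. Speed limits (rad/s): [2.39, 2.39, 3.14, 3.14, 3.14, 3.14].

INTERFACE

Orientations are given as a unit quaternion [w, x, y, z].
In Python, from bench import sensors, read_camera, job, spot_in, env gives the robot as it stands.
- The arm moves only by the tool apply_moves, never from a script. Its argument "motion" is a list of rows, each a list of 5 numbers: the shift along the tool's x, y, z scaled (see below), then the turn about the tool's z scaled (see below), then the gripper command: -1 is shut, 1 is fully open, values between are in proportion. A call has 1 to 12 rows; each row shifts and turns the commanded pose from where the row before left it, along the tool's axes as they then stand; what a row does not reach is not made up. The controller multiplies each number of a shift by 50 mm and each number of a turn by 60 degrees. A row lasts 1/10 s, in which the tool goes at most 50 mm and 8.59 degrees, less where a joint would pass 70% of its speed; a pose out of reach is approached as far as the arm can. A call with a number of a shift or a turn outside -1 to 1 is refused whole. A call with a gripper value outside its range is refused whole. The fingers move at their own pace and stop on an object; "force" is the grip in N (left out, the last holds). Time passes only in rows, so rows that do not move let the fingers close. It gives the time, the measured TCP pose, the force, the opening and the grip force at its end, in the units of the state.
- sensors.read_state(): the state, without advancing time (a new reading comes with each control period).
- read_camera(name): name is "scene" or "top" or "wrist"; returns a dict with "image" (384x512x3 uint8, red, green, blue), "z_map" (384x512 float32, m along the optical axis (not along the pixel's ray), 0 where there is no reading), "fovy" (degrees; the focal length in pixels is half the picture's height over the tangent of half this angle, whatever the lens; pixels are square), "cx", "cy" (the principal point, pixels), "R" (3x3) and "t" (3): a world point X has camera coordinates R X + t. Camera axes: x right, y down, z forward; pixel columns grow to the right and rows downward; lengths in m; the calibration is good to about 2 mm. A picture is of the moment at which its call begins.
- job.sign_off(): hands the job in; it is judged then, once.
Trained networks look in the newest picture that a camera, given by its name, has taken for a name from the list of things; names that differ only in an ending like _2 or _b are one class to them, and where a whole thing is asked for, a point or a joint stands for the part that bears it (a point fixed in the world has none). Each returns a list of dicts, best first, with "score" (0 to 1); they miss things now and then, are a little off and sometimes report something else, mostly with a low value. They report only what shows in the picture. A call takes as long as a camera call. They do not tell look-alikes from the thing itself.
- spot_in(camera, query): "rect" ([left, top, right, bottom] in pixels, round what is visible of it).
The state is a dict: "clock": time; "joint_positions": joint angles; "qvel": joint speeds; "tau": joint torques, N m; "position": TCP position; "ee_rot": TCP orientation; "wrist_force": force on the tool from outside, world axes, zero at the start; "wrist_torque": the same for the moment, N m; "width": opening from 0.0 (shut) to 1.0 (fully open); "gripper_force": force on a finger pad.
Only numpy, scipy, OpenCV 4.12 (cv2) and the standard library are available. Lean on these libraries where they do the work, as an engineer would, in place of code of your own. Each camera call takes 0.05 s, during which the arm holds its last target. There are 200 camera calls.

## Working session

There is one attempt and no reset: what is moved stays moved. The work goes in short steps, Python scripts to look and compute and a tool call to move; the robot and the scene stay as the last step left them, time stands still between calls to the robot, and variables do not carry over. Pictures are saved under pics/ and viewed, at most 14 in all, crops included, and the job is handed in when it is done.

Besides the shell and the picture viewer there is one more tool, called after "Request:" as name(argument=value, ...), one argument or row to a line, values as JSON. apply_moves: Moves the arm, as the interface text tells. Its arguments: {"type":"object","properties":{"motion":{"type":"array","items":{"type":"array","items":{"type":"number","minimum":-1,"maximum":1}}},"force":{"type":"number"}},"required":["motion"]}

```bash
ls; mkdir -p pics
cat > h.py <<'E'
import numpy as np, cv2
from bench import sensors, read_camera, job, spot_in, env
def cloud(c):
    z=c["z_map"]; h,w=z.shape; f=h/2/np.tan(np.radians(c["fovy"])/2)
    u,v=np.meshgrid(np.arange(w),np.arange(h))
    P=np.stack([(u-c["cx"])/f*z,(v-c["cy"])/f*z,z],-1)
    W=(P-c["t"])@c["R"]; W[z==0]=np.nan
    return W
def save(n,im): cv2.imwrite("pics/"+n,cv2.cvtColor(im,cv2.COLOR_RGB2BGR))
E
python3 - <<'E'
from h import *
ims=[]
for n in ["top","scene"]:
    c=read_camera(n); ims.append(c["image"]); W=cloud(c); np.save(n+".npy",W); np.save(n+"_im.npy",c["image"])
    print(n,c["fovy"],c["R"].round(3).tolist(),c["t"].round(3).tolist())
    for q in ["module_1","box","lid","hasp","staple","screw_1","stand"]:
        for r in spot_in(n,q):
            if r["score"]<.2: continue
            a=np.array(r["rect"]); u,v=((a[:2]+a[2:])/2).astype(int)
            print(q,round(r["score"],2),a.round().astype(int).tolist(),W[min(v,383),min(u,511)].round(3))
    save(n+"0.png",cv2.resize(c["image"],(800,600)))
print(sensors.read_state()["ee_rot"],env.tips_ahead)
E
```

```text
pics
top 46.33596470719408 [[0.027, -1.0, 0.015], [-0.996, -0.028, -0.085], [0.085, -0.013, -0.996]] [-0.161, 0.564, 1.705]
module_1 0.52 [294, 216, 307, 234] [ 0.453 -0.331  0.047]
module_1 0.49 [252, 225, 264, 244] [ 0.415 -0.169  0.043]
box 0.77 [148, 162, 244, 232] [0.55  0.074 0.017]
box 0.52 [356, 187, 370, 236] [ 0.515 -0.582  0.001]
lid 0.97 [150, 161, 242, 184] [0.626 0.055 0.183]
hasp 0.6 [194, 218, 203, 231] [ 0.447  0.06  -0.001]
staple 0.98 [148, 160, 244, 188] [0.62  0.059 0.171]
screw_1 0.62 [321, 182, 335, 196] [ 0.589 -0.419  0.119]
screw_1 0.59 [316, 167, 325, 175] [ 0.654 -0.395  0.1  ]
screw_1 0.47 [294, 191, 311, 204] [ 0.553 -0.326  0.13 ]
screw_1 0.4 [279, 187, 286, 194] [ 0.577 -0.254  0.125]
stand 0.65 [269, 184, 317, 202] [ 0.57  -0.294  0.09 ]
scene 43.27295544513266 [[0.694, -0.719, 0.024], [-0.312, -0.331, -0.891], [0.649, 0.61, -0.454]] [-0.484, 0.189, 1.417]
module_1 0.62 [226, 203, 247, 224] [ 0.391 -0.195  0.04 ]
module_1 0.61 [270, 217, 291, 240] [ 0.419 -0.356  0.045]
module_1 0.32 [177, 117, 273, 202] [0.591 0.075 0.077]
box 0.95 [178, 112, 273, 204] [0.595 0.079 0.083]
box 0.24 [200, 111, 271, 166] [0.615 0.046 0.163]
lid 0.65 [198, 114, 273, 166] [0.612 0.043 0.161]
hasp 0.56 [301, 186, 311, 218] [ 0.531 -0.357  0.091]
staple 0.78 [201, 114, 271, 165] [0.612 0.043 0.161]
staple 0.72 [180, 114, 268, 203] [0.596 0.092 0.074]
screw_1 0.77 [329, 196, 339, 230] [ 0.682 -0.369 -0.004]
screw_1 0.59 [300, 189, 307, 218] [ 0.524 -0.355  0.09 ]
screw_1 0.54 [280, 177, 292, 209] [ 0.533 -0.273  0.09 ]
screw_1 0.48 [335, 184, 345, 220] [ 0.654 -0.406  0.064]
stand 0.9 [272, 185, 321, 229] [ 0.622 -0.252 -0.002]
[-1.75865098e-05  1.44876781e-01  9.89449705e-01  3.63778002e-06] 0.025
```

Run:
```python
from h import *
a=np.load("top_im.npy")[140:260,130:390]; b=np.load("scene_im.npy")[100:260,160:370]
a=cv2.resize(a,(780,360),interpolation=cv2.INTER_CUBIC)
save("topc.png",a); save("scc.png",cv2.resize(b,(787,600),interpolation=cv2.INTER_CUBIC))
# box floor, sockets, pillars
W=np.load("top.npy")
def blob(m,name):
    n,l,s,c=cv2.connectedComponentsWithStats(m.astype(np.uint8))
    for i in range(1,n):
        if s[i,4]>15:
            p=W[l==i]; r=cv2.minAreaRect((p[:,:2]*1000).astype(np.float32))
            print(name,s[i,:5],"mean",p.mean(0).round(3),"rect",np.round(r[0],1),np.round(r[1],1),round(r[2],1))
z=W[...,2]
blob((z>.036)&(z<.056)&(W[...,0]<.52)&(W[...,0]>.3),"mod")
blob((z>.086)&(z<.1)&(W[...,0]>.3)&(W[...,0]<.75),"z92")
blob((z>.11)&(z<.15)&(W[...,1]<-.2)&(W[...,0]>.3),"scr")
```

```text
mod [ 13 200   9  13  35] mean [0.496 0.743 0.039] rect [491.4 744.1] [48.3 27.3] 29.0
mod [  11  200  103   61 2993] mean [0.412 0.573 0.042] rect [410.  565.8] [384.6 219.9] 90.0
mod [436 212   7  19  59] mean [ 0.484 -0.863  0.045] rect [ 481.4 -865.4] [18.8 70.6] 79.2
mod [294 215  16  20 201] mean [ 0.454 -0.335  0.046] rect [ 454.3 -335.9] [65.6 45. ] 18.0
mod [250 224  17  20 200] mean [ 0.414 -0.172  0.046] rect [ 415. -172.] [65.8 44.4] 25.7
mod [507 238   5  20  54] mean [ 0.393 -1.132  0.044] rect [  389.5 -1131. ] [15.6 72.4] 87.8
mod [505 260   7  11  29] mean [ 0.326 -1.122  0.046] rect [  324.3 -1124. ] [16.8 38.3] 81.7
z92 [316 169   7   6  22] mean [ 0.651 -0.392  0.093] rect [ 650.3 -390.6] [28.5 11.2] 53.8
z92 [501 176  11  22 102] mean [ 0.618 -1.096  0.093] rect [  618.  -1095.6] [40.2 79.8] 89.5
z92 [196 179  48  39 180] mean [ 0.563 -0.057  0.094] rect [571.  -41.1] [191.5 103.2] 45.9
z92 [159 182  36  33 130] mean [0.556 0.158 0.094] rect [565.4 152.3] [ 80.2 158.6] 49.7
z92 [271 183  42  21 528] mean [ 0.569 -0.29   0.093] rect [ 570.3 -291. ] [150.2  60.6] 8
[... 1401 characters left out ...]
.784 -0.263  0.133] rect [ 784.1 -267.1] [14.9 81.5] 4.5
scr [306 132  23   6  77] mean [ 0.784 -0.376  0.132] rect [ 781.4 -377.5] [83.1 22.3] 87.5
scr [276 136  17   3  26] mean [ 0.769 -0.257  0.136] rect [ 769.5 -256.5] [ 8.5 58.2] 2.2
scr [503 137   9  14  54] mean [ 0.778 -1.091  0.113] rect [  775.7 -1089.7] [48.7 29.6] 2.6
scr [318 166   8   8  31] mean [ 0.658 -0.397  0.118] rect [ 658.2 -396.8] [28.5 12.6] 46.7
scr [279 187   6   9  31] mean [ 0.572 -0.251  0.127] rect [ 573.  -250.9] [11.3 31.2] 65.2
scr [324 187   9   5  27] mean [ 0.587 -0.422  0.119] rect [ 586.6 -422.2] [31.1 11.6] 80.2
scr [301 190   5   9  31] mean [ 0.566 -0.33   0.126] rect [ 566.1 -330. ] [11.8 29. ] 75.2
```

View pics/topc.png

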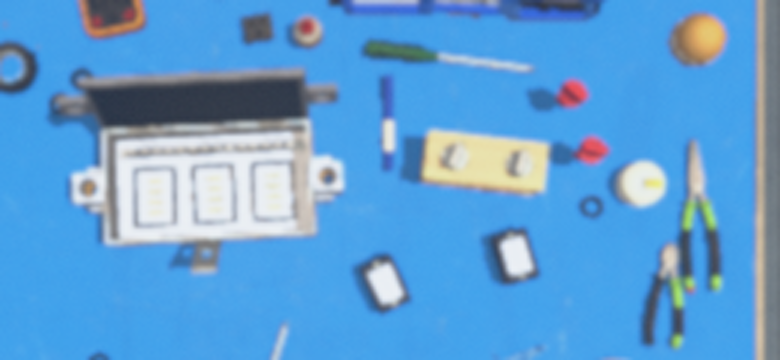

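View pics/scc.png

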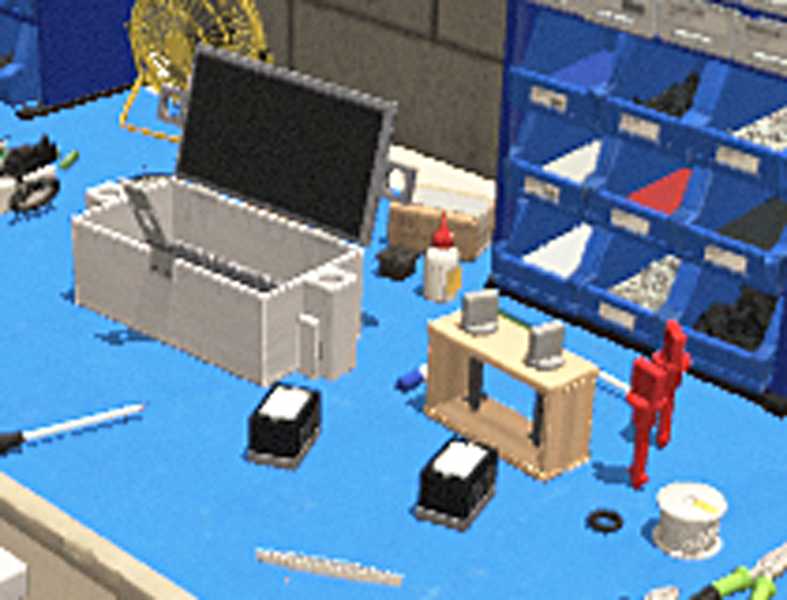

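The top and scene views show two modules on the bench: A at top crop (515,255) and B at (385,283). All three sockets are empty, the lid is open, and the grey screws hang in the stand at (455,157) and (520,163). The red ones at (572,95) and (590,150) are look-alikes.

```bash
cat >> h.py <<'E'
from scipy.spatial.transform import Rotation as Ro
def pose():
    s=sensors.read_state(); q=s["ee_rot"]; return np.array(s["position"]),Ro.from_quat([q[1],q[2],q[3],q[0]])
def yawy(R):
    y=R.as_matrix()[:,1]; return np.degrees(np.arctan2(y[1],y[0]))
def plan(goals,p=None,R=None,g=1):
    """goals: list of (xyz, yaw of tool y or None, step m, grip)"""
    if p is None: p,R=pose()
    rows=[]
    for xyz,yaw,step,g in goals:
        xyz=np.array(xyz,float); d=xyz-p
        t=0 if yaw is None else -((yaw-yawy(R)+90)%180-90) # clockwise-from-above positive (tool z down)
        n=int(max(1,np.ceil(np.linalg.norm(d)/step-1e-6),np.ceil(abs(t)/8.4)))
        for k in range(n):
            rem=(xyz-p)/(n-k)
            s=np.round(R.inv().apply(rem)/.05,3); a=round(t/n/60,3)
            rows.append([*map(float,s),a,g]); p=p+R.apply(s*.05); R=R*Ro.from_euler('z',a*60,degrees=True)
    print(len(rows),"rows; end",p.round(4),round(yawy(R),1))
    for i in range(0,len(rows),12): print("["+",".join("[%g,%g,%g,%g,%g]"%tuple(r) for r in rows[i:i+12])+"]")
E
python3 - <<'E'
from h import *
p,R=pose(); print(p,yawy(R))
plan([((.36,.25,.36),80,.036,1),((.40,-.12,.36),110,.036,1)])
E
```

```text
[0.1576767  0.52689175 0.26375074] 73.339712134054
21 rows; end [ 0.4  -0.12  0.36] 110.3
[[-0.546,-0.415,-0.193,-0.011,1],[-0.542,-0.421,-0.192,-0.011,1],[-0.537,-0.427,-0.193,-0.011,1],[-0.532,-0.433,-0.192,-0.011,1],[-0.527,-0.439,-0.193,-0.011,1],[-0.522,-0.445,-0.192,-0.011,1],[-0.516,-0.451,-0.193,-0.011,1],[-0.511,-0.457,-0.192,-0.011,1],[-0.506,-0.463,-0.193,-0.011,1],[-0.5,-0.469,-0.192,-0.011,1],[-0.189,-0.65,-0,-0.046,1],[-0.158,-0.658,-0,-0.046,1]]
[[-0.126,-0.665,-0,-0.046,1],[-0.094,-0.67,-0,-0.046,1],[-0.061,-0.674,-0,-0.046,1],[-0.029,-0.676,-0,-0.046,1],[0.004,-0.677,-0,-0.046,1],[0.037,-0.676,-0,-0.046,1],[0.069,-0.673,-0,-0.046,1],[0.101,-0.669,-0,-0.046,1],[0.134,-0.663,-0,-0.046,1]]
```

Request:
apply_moves(
  motion=[
    [-0.55, -0.42, -0.19, -0.01, 1],
    [-0.54, -0.42, -0.19, -0.01, 1],
    [-0.54, -0.43, -0.19, -0.01, 1],
    [-0.53, -0.43, -0.19, -0.01, 1],
    [-0.53, -0.44, -0.19, -0.01, 1],
    [-0.52, -0.45, -0.19, -0.01, 1],
    [-0.52, -0.45, -0.19, -0.01, 1],
    [-0.51, -0.46, -0.19, -0.01, 1],
    [-0.51, -0.46, -0.19, -0.01, 1],
    [-0.5, -0.47, -0.19, -0.01, 1],
    [-0.19, -0.65, 0, -0.05, 1],
    [-0.16, -0.66, 0, -0.05, 1],
  ],
)

```text
clock: 2.0
position: [0.3662, 0.1797, 0.3589]
ee_rot: [0.0, 0.04, 0.999, 0.0]
wrist_force: [0.9, -1.1, -1.0]
width: 1.001
gripper_force: 0.0
```

Request:
apply_moves(
  motion=[
    [-0.13, -0.66, 0, -0.05, 1],
    [-0.09, -0.67, 0, -0.05, 1],
    [-0.06, -0.67, 0, -0.05, 1],
    [-0.03, -0.68, 0, -0.05, 1],
    [0, -0.68, 0, -0.05, 1],
    [0.04, -0.68, 0, -0.05, 1],
    [0.07, -0.67, 0, -0.05, 1],
    [0.1, -0.67, 0, -0.05, 1],
    [0.13, -0.66, 0, -0.04, 1],
    [0, 0, 0, 0, 1],
  ],
)

```text
clock: 3.0
position: [0.4037, -0.1239, 0.3583]
ee_rot: [-0.0, -0.187, 0.982, -0.0]
wrist_force: [-0.3, -0.1, 0.3]
width: 0.999
gripper_force: 0.0
```

```bash
cat >> h.py <<'E'
def wrist(save_as=None):
    c=read_camera("wrist"); W=cloud(c)
    if save_as: save(save_as,c["image"])
    return c,W
def rects(W,m,minpx=100,name=""):
    n,l,s,_=cv2.connectedComponentsWithStats(m.astype(np.uint8))
    for i in range(1,n):
        if s[i,4]>minpx:
            q=W[l==i]; r=cv2.minAreaRect((q[:,:2]*1000).astype(np.float32))
            print(name,s[i,:5],"z",np.median(q[:,2]).round(4),"c",np.round(r[0],1),"wh",np.round(r[1],1),"a",round(r[2],1))
E
python3 - <<'E'
from h import *
c,W=wrist("w1.png"); p,R=pose(); print(c["fovy"],(-c["R"].T@c["t"]-p).round(3),c["R"].round(3).tolist(),p,yawy(R))
print(np.nanmin(W.reshape(-1,3),0),np.nanmax(W.reshape(-1,3),0))
z=W[...,2]
rects(W,(z>.036)&(z<.056),300,"mod"); rects(W,(z>.085)&(z<.1),300,"rim"); rects(W,(z>.107)&(z<.14),100,"scr")
E
```

```text
61.56552488169671 [-0.063 -0.026  0.12 ] [[-0.368, 0.93, 0.001], [0.898, 0.355, 0.261], [0.242, 0.097, -0.965]] [ 0.403368   -0.12218849  0.35841568] 111.56604549067563
[-0.16979937 -0.50908388 -0.7683148 ] [0.80034832 0.73525834 0.43644547]
mod [  71  109   38   52 1751] z 0.045 c [ 450.6 -336.9] wh [66.  44.5] a 18.2
mod [ 197  127   37   51 1596] z 0.0451 c [ 411.3 -172.7] wh [66.1 44.6] a 26.3
mod [224 213 119  38 573] z 0.0467 c [478.5 -46. ] wh [ 48.2 174.2] a 26.9
mod [301 318  94  25 655] z 0.047 c [591.5 107.8] wh [ 20.3 147.1] a 12.0
mod [100 341  70  18 460] z 0.0448 c [ 756.3 -183.8] wh [  9.7 109.2] a 4.0
rim [  20  190  112   72 3574] z 0.0909 c [ 565.5 -303.5] wh [127.9  62.1] a 85.0
rim [ 216  226  126   57 1235] z 0.0934 c [493.8 -58.2] wh [ 67.2 168.8] a 41.0
rim [ 229  318  161   37 1336] z 0.0935 c [600.6  45.6] wh [ 13.4 238.8] a 4.3
scr [ 27 216  27  27 430] z 0.124 c [ 562.3 -331.7] wh [12.6 33.4] a 77.3
scr [ 224  327  114   28 1652] z 0.1195 c [605.8   2.7] wh [ 17.7 155.3] a 11.0
```

View pics/w1.png

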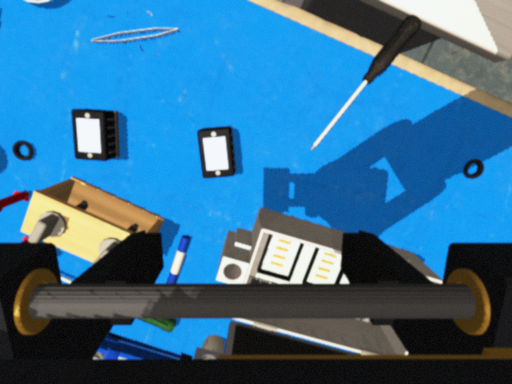

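Wrist view: module A is at (95,135), module B at (216,150) and the stand at (90,220). The box at (300,270) is partly hidden behind the fingers. Next I'll look at the box with the sockets in the clear.

Run:
```python
from h import *
plan([((.50,.04,.40),94.2,.04,1)])
```

```text
5 rows; end [0.5  0.04 0.4 ] 94.2
[[-0.598,0.461,-0.166,0.058,1],[-0.569,0.497,-0.166,0.058,1],[-0.537,0.53,-0.166,0.058,1],[-0.504,0.562,-0.167,0.058,1],[-0.47,0.592,-0.166,0.058,1]]
```

Request:
apply_moves(
  motion=[
    [-0.6, 0.46, -0.17, 0.06, 1],
    [-0.57, 0.5, -0.17, 0.06, 1],
    [-0.54, 0.53, -0.17, 0.06, 1],
    [-0.5, 0.56, -0.17, 0.06, 1],
    [-0.47, 0.59, -0.17, 0.05, 1],
    [0, 0, 0, 0, 1],
    [0, 0, 0, 0, 1],
  ],
)

```text
clock: 3.75
position: [0.4998, 0.0422, 0.4011]
ee_rot: [-0.0, -0.039, 0.999, -0.0]
wrist_force: [-0.9, -0.3, 0.1]
width: 1.007
gripper_force: 0.0
```

Run:
```python
from h import *
c,W=wrist("w2.png"); p,R=pose(); print(p,yawy(R)); np.save("w2.npy",W)
z=W[...,2]
rects(W,(z>.036)&(z<.056),300,"mod"); rects(W,(z>.085)&(z<.101),300,"rim"); rects(W,(z>.018)&(z<.03),100,"sock")
```

```text
[0.49958256 0.0414341  0.40111544] 94.4111375938728
mod [  79   53   51   57 1620] z 0.0451 c [ 411.1 -172.1] wh [66.3 44.2] a 25.8
mod [  0  84  15  41 339] z 0.0436 c [ 454.8 -315.2] wh [19.7 56.6] a 85.1
mod [ 471  103   41  140 1413] z 0.0465 c [500.5 408.5] wh [216.7  54.3] a 12.8
mod [ 169  136  174   85 1250] z 0.0463 c [532.9  50.3] wh [127.1 249.2] a 4.3
mod [ 192  320   64   39 1986] z 0.0502 c [825.9  18.8] wh [ 70.3 102.5] a 18.3
rim [ 133  132  245  105 4019] z 0.0934 c [531.4  50.2] wh [143.  330.5] a 4.6
rim [   0  167   64   53 2216] z 0.0909 c [ 569.1 -259.1] wh [85.8 61.3] a 85.0
sock [487  29  25  88 609] z 0.0232 c [354.3 385.9] wh [119.5  24.4] a 1.5
sock [108  55  26  55 160] z 0.0243 c [ 412.5 -154.7] wh [33.3 75.7] a 85.2
sock [467  63  19  39 187] z 0.0218 c [367.6 359.4] wh [21.6 52.9] a 86.2
sock [  0  76  24  51 280] z 0.0241 c [ 454. -319.] wh [33.5 75.2] a 77.8
sock [470 122  21  81 405] z 0.0236 c [485.1 399.5] wh [124.5   3.6] a 1.1
sock [173 136 164  80 615] z 0.0244 c [534.2  50.2] wh [125.1 249.6] a 4.1
sock [188 143  37  49 376] z 0.0226 c [526.1 -26.4] wh [76.1 54.1] a 4.7
sock [238 144  35  48 338] z 0.0228 c [520.6  49.7] wh [75.8 53.6] a 3.9
sock [286 144  37  48 351] z 0.0229 c [514.7 125.1] wh [75.1 54.1] a 4.4
sock [ 80 169   8  37 130] z 0.0241 c [ 572.7 -217.9] wh [ 6.5 57.2] a 89.4
sock [399 252  25  18 117] z 0.0186 c [657.3 332.6] wh [52.5 18. ] a 55.5
```

View pics/w2.png

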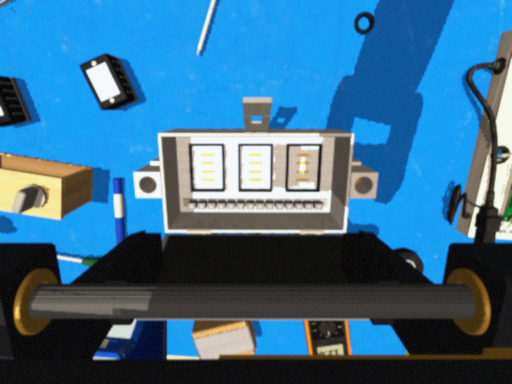

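Wrist view: sockets 3, 2 and 1 are at columns 207, 255 and 303, row 167. Socket 1 looks different (brownish), so I'll use 2 and 3. The hasp is at (257,110) and module B at (108,82).

Run:
```python
from h import *
plan([((.4112,-.1724,.13),116,.04,1),((.4112,-.1724,.049),116,.03,1)])
```

```text
12 rows; end [ 0.4112 -0.1724  0.049 ] 116.0
[[0.232,-0.459,0.603,-0.04,1],[0.251,-0.448,0.603,-0.04,1],[0.27,-0.438,0.603,-0.04,1],[0.288,-0.426,0.602,-0.04,1],[0.305,-0.413,0.603,-0.04,1],[0.322,-0.4,0.602,-0.04,1],[0.339,-0.387,0.603,-0.04,1],[0.355,-0.372,0.602,-0.04,1],[0.369,-0.357,0.603,-0.04,1],[-0,-0,0.54,0,1],[-0,-0,0.54,0,1],[-0,-0,0.54,0,1]]
```

Request:
apply_moves(
  motion=[
    [0.23, -0.46, 0.6, -0.04, 1],
    [0.25, -0.45, 0.6, -0.04, 1],
    [0.27, -0.44, 0.6, -0.04, 1],
    [0.29, -0.43, 0.6, -0.04, 1],
    [0.31, -0.41, 0.6, -0.04, 1],
    [0.32, -0.4, 0.6, -0.04, 1],
    [0.34, -0.39, 0.6, -0.04, 1],
    [0.36, -0.37, 0.6, -0.04, 1],
    [0.37, -0.36, 0.6, -0.04, 1],
    [0, 0, 0, 0, 1],
    [0, 0, 0, 0, 1],
  ],
)

```text
clock: 4.9
position: [0.4109, -0.1736, 0.1316]
ee_rot: [-0.0, -0.223, 0.975, 0.0]
wrist_force: [0.9, -0.3, 0.2]
width: 0.999
gripper_force: 0.0
```

Run:
```python
from h import *
c,W=wrist("w3.png"); p,R=pose(); print(p,yawy(R))
z=W[...,2]
rects(W,(z>.036)&(z<.056),500,"mod")
plan([((.4112,-.1724,.049),116,.027,1)])
```

```text
[ 0.4114341  -0.1733256   0.13219738] 115.84986436162217
mod [   0  110   41  103 3790] z 0.0448 c [ 447.2 -325.9] wh [65.8 22.1] a 16.9
mod [ 218  164   66   94 5950] z 0.0453 c [ 411.2 -173.2] wh [65.5 44.1] a 26.1
mod [ 306  325  102   30 1329] z 0.0447 c [470.5 -51. ] wh [27.1 80.7] a 25.3
4 rows; end [ 0.4112 -0.1724  0.049 ] 116.1
[[-0.001,0.005,0.416,-0.001,1],[-0.001,0.005,0.416,-0.001,1],[-0,0.005,0.416,-0.001,1],[-0.001,0.005,0.416,-0.001,1]]
```

Request:
apply_moves(
  motion=[
    [0, 0, 0.42, 0, 1],
    [0, 0, 0.42, 0, 1],
    [0, 0, 0.41, 0, 1],
    [0, 0, 0.41, 0, 1],
    [0, 0, 0, 0, 0],
    [0, 0, 0, 0, -0.5],
    [0, 0, 0, 0, -0.5],
    [0, 0, 0, 0, -0.5],
    [0, 0, 0, 0, -0.5],
  ],
  force=25,
)

```text
clock: 5.85
position: [0.4117, -0.1735, 0.049]
ee_rot: [0.0, -0.224, 0.974, -0.001]
wrist_force: [0.2, -0.8, -0.1]
width: 0.573
gripper_force: 0.0
```

Run:
```python
from h import *
s=sensors.read_state(); print(s["width"],s["gripper_force"],s["wrist_force"]); p,R=pose(); print(p,yawy(R))
c,W=wrist("w4.png")
z=W[...,2]
rects(W,(z>.036)&(z<.056),800,"mod")
plan([((.4112,-.1724,.18),None,.04,-.5),((.46,-.10,.18),105,.04,-.5),((.5261,-.0264,.18),94.3,.04,-.5)])
```

```text
0.5727001341451394 0.0 [ 0.15951127 -0.7517805  -0.14868182]
[ 0.41169821 -0.17345716  0.04895107] 115.93796510833641
mod [ 198  195  107   88 9016] z 0.0453 c [ 399.1 -179.3] wh [38.3 44.5] a 25.9
mod [ 146  240   52   43 1137] z 0.0461 c [ 418.7 -201.4] wh [24.6 11.7] a 66.8
mod [ 306  240   51   43 1142] z 0.046 c [ 393.7 -149.7] wh [11.7 24.7] a 75.1
mod [ 204  318   96   20 1882] z 0.0451 c [ 435.7 -161.2] wh [12.8 43.7] a 26.6
10 rows; end [ 0.5261 -0.0264  0.18  ] 94.3
[[-0.001,0.005,-0.656,0,-0.5],[-0.001,0.005,-0.656,0,-0.5],[-0,0.005,-0.656,0,-0.5],[-0.001,0.005,-0.657,0,-0.5],[-0.504,0.292,0,0.061,-0.5],[-0.484,0.323,0,0.061,-0.5],[-0.462,0.353,0,0.061,-0.5],[-0.552,0.36,0,0.059,-0.5],[-0.529,0.394,0,0.059,-0.5],[-0.504,0.426,0,0.059,-0.5]]
```

Request:
apply_moves(
  motion=[
    [0, 0, 0, 0, -0.5],
    [0, 0, 0, 0, -0.5],
    [0, 0, 0, 0, -0.5],
    [0, 0, -0.3, 0, -0.5],
    [0, 0, -0.65, 0, -0.5],
    [0, 0, -0.65, 0, -0.5],
    [0, 0, -0.65, 0, -0.5],
    [0, 0, -0.4, 0, -0.5],
  ],
  force=25,
)

```text
clock: 6.7
position: [0.4115, -0.1734, 0.1828]
ee_rot: [0.001, -0.224, 0.974, -0.001]
wrist_force: [1.2, -0.2, -2.0]
width: 0.498
gripper_force: 25.0
```

Run:
```python
from h import *
s=sensors.read_state(); print(s["width"],s["gripper_force"],s["wrist_force"]); p,R=pose(); print(p,yawy(R))
plan([((.46,-.10,.18),105,.04,-.5),((.5261,-.0264,.18),94.3,.04,-.5)])
```

```text
0.4983554811499952 24.991088435053825 [ 1.2074228  -0.19828348 -1.97811745]
[ 0.41153484 -0.17341522  0.18277344] 115.9375828680138
6 rows; end [ 0.5261 -0.0264  0.18  ] 94.3
[[-0.505,0.299,0.018,0.061,-0.5],[-0.484,0.33,0.019,0.061,-0.5],[-0.463,0.361,0.018,0.061,-0.5],[-0.552,0.36,0,0.059,-0.5],[-0.529,0.394,0,0.059,-0.5],[-0.504,0.426,0,0.059,-0.5]]
```

Request:
apply_moves(
  motion=[
    [-0.5, 0.3, 0.02, 0.06, -0.5],
    [-0.48, 0.33, 0.02, 0.06, -0.5],
    [-0.46, 0.36, 0.02, 0.06, -0.5],
    [-0.55, 0.36, 0, 0.06, -0.5],
    [-0.53, 0.39, 0, 0.06, -0.5],
    [-0.51, 0.43, 0, 0.06, -0.5],
    [0, 0, 0, 0, -0.5],
    [0, 0, 0, 0, -0.5],
  ],
)

```text
clock: 7.5
position: [0.5251, -0.026, 0.1772]
ee_rot: [-0.001, -0.039, 0.999, 0.0]
wrist_force: [-0.5, -1.3, -2.2]
width: 0.496
gripper_force: 25.0
```

Run:
```python
from h import *
c,W=wrist("w5.png"); p,R=pose(); print(p,yawy(R))
z=W[...,2]; s=sensors.read_state(); print(s["wrist_force"])
rects(W,(z>.16)&(z<.186),800,"held"); rects(W,(z>.018)&(z<.03),100,"sock")
plan([((.5261,-.0264,.09),94.3,.03,-.5),((.5261,-.0264,.066),94.3,.012,-.5)])
```

```text
[ 0.52485653 -0.02653181  0.17732069] 94.38391286935412
[-0.03666693  0.58089521 -2.48681228]
held [ 403   10  109   57 4552] z 0.1752 c [427.3  42.3] wh [15.2 32.2] a 3.5
held [  152   192   199    91 11608] z 0.1737 c [511.2 -27.1] wh [38.3 75.6] a 5.0
held [ 204  318   97   21 1926] z 0.1735 c [551.8 -23.8] wh [13.8 43.9] a 4.5
sock [192 134   7  98 230] z 0.0243 c [524.4 -74.8] wh [87.7  0.7] a 4.3
sock [ 465  134   32  118 1130] z 0.0242 c [513.7 173. ] wh [104.9   3.4] a 4.7
sock [219 148  64  30 459] z 0.023 c [501.5 -28.4] wh [25.8 54. ] a 3.9
sock [ 304  148   68   84 1245] z 0.0228 c [520.8  49.4] wh [76.  54.6] a 4.4
sock [ 386  148   76   84 1502] z 0.0226 c [514.9 124.9] wh [75.8 55.3] a 4.2
sock [ 23 193  18  60 504] z 0.0244 c [ 570.8 -217.5] wh [52.7  8.3] a 2.6
sock [337 245  27  10 136] z 0.0242 c [574.3  70. ] wh [ 4.7 23.8] a 5.0
6 rows; end [ 0.5261 -0.0264  0.066 ] 94.4
[[-0.009,0,0.582,0,-0.5],[-0.009,0,0.582,0,-0.5],[-0.01,0,0.582,0,-0.5],[-0,0,0.16,0,-0.5],[-0,0,0.16,0,-0.5],[-0,0,0.16,0,-0.5]]
```

View pics/w5.png

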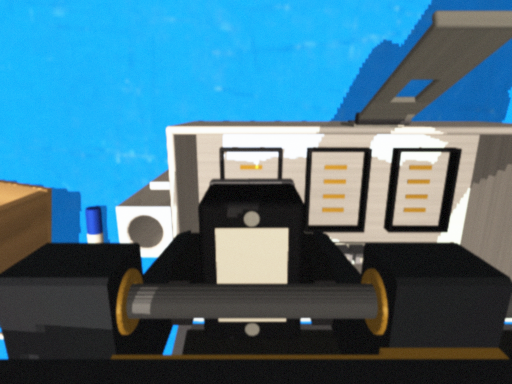

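Wrist view: the held module at (252,260) lines up with socket 3, whose front rim is at (250,163). Lowering it in.

Request:
apply_moves(
  motion=[
    [-0.01, 0, 0.58, 0, -0.5],
    [-0.01, 0, 0.58, 0, -0.5],
    [0, 0, 0.5, 0, -0.5],
    [0, 0, 0.2, 0, -0.5],
    [0, 0, 0.2, 0, -0.5],
    [0, 0, 0.1, 0, -0.5],
    [0, 0, 0.1, 0, -0.5],
    [0, 0, 0.06, 0, -0.5],
    [0, 0, 0, 0, -0.5],
  ],
)

```text
clock: 8.45
position: [0.5265, -0.0263, 0.0618]
ee_rot: [0.0, -0.038, 0.999, -0.0]
wrist_force: [0.2, 0.2, -1.9]
width: 0.495
gripper_force: 25.0
```

Run:
```python
from h import *
s=sensors.read_state(); print(s["width"],s["gripper_force"],s["wrist_force"]); p,R=pose(); print(p,yawy(R))
```

```text
0.49476193898060394 24.991009295918047 [ 0.16803364  0.21309878 -1.94362043]
[ 0.52652923 -0.02626453  0.06183322] 94.33875001807826
```

Request:
apply_moves(
  motion=[
    [0, 0, 0.02, 0, -0.5],
    [0, 0, 0, 0, 0.25],
    [0, 0, 0, 0, 0.25],
    [0, 0, 0, 0, 0.25],
    [0, 0, -0.3, 0, 0.25],
    [0, 0, -0.6, 0, 0.25],
    [0, 0, -0.6, 0, 0.25],
    [0, 0, -0.6, 0, 0.25],
    [0, 0, -0.6, 0, 0.3],
    [0, 0, 0, 0, 0.5],
  ],
)

```text
clock: 9.45
position: [0.5278, -0.0265, 0.1995]
ee_rot: [0.004, -0.038, 0.999, -0.001]
wrist_force: [-0.1, -0.5, -0.7]
width: 0.715
gripper_force: 0.0
```

Run:
```python
from h import *
c,W=wrist(); p,R=pose(); print(p,yawy(R))
z=W[...,2]
rects(W,(z>.045)&(z<.065),800,"home"); 
plan([((.44,-.337,.17),108.2,.045,1)])
```

```text
[ 0.52696476 -0.02633007  0.19727624] 94.34552559938878
home [ 190  127  129  150 1863] z 0.0556 c [566.3 -49.5] wh [166.8  81.9] a 44.2
home [ 470  127   42  116 2095] z 0.0555 c [511.2 173.1] wh [104.4   3.3] a 4.6
home [ 226  149   53   78 3931] z 0.0572 c [526.8 -26.2] wh [66.3 45.2] a 5.1
home [ 14 191  25  52 820] z 0.0551 c [ 569. -217.] wh [49.3  8.4] a 3.3
8 rows; end [ 0.44  -0.337  0.17 ] 108.3
[[0.276,-0.758,0.068,-0.029,1],[0.299,-0.749,0.068,-0.029,1],[0.321,-0.74,0.068,-0.029,1],[0.344,-0.73,0.068,-0.029,1],[0.366,-0.719,0.068,-0.029,1],[0.387,-0.707,0.069,-0.029,1],[0.408,-0.695,0.068,-0.029,1],[0.43,-0.683,0.069,-0.029,1]]
```

Request:
apply_moves(
  motion=[
    [0.28, -0.76, 0.05, -0.03, 0.8],
    [0.3, -0.75, 0.05, -0.03, 1],
    [0.32, -0.74, 0.05, -0.03, 1],
    [0.34, -0.73, 0.05, -0.03, 1],
    [0.37, -0.72, 0.07, -0.03, 1],
    [0.39, -0.71, 0.07, -0.03, 1],
    [0.41, -0.7, 0.07, -0.03, 1],
    [0.43, -0.68, 0.07, -0.03, 1],
    [0, 0, 0, 0, 1],
    [0, 0, 0, 0, 1],
  ],
)

```text
clock: 10.5
position: [0.4396, -0.3376, 0.1704]
ee_rot: [-0.001, -0.162, 0.987, 0.001]
wrist_force: [0.3, -0.0, -0.2]
width: 0.997
gripper_force: 0.0
```

Run:
```python
from h import *
c,W=wrist(); p,R=pose(); print(p,yawy(R))
z=W[...,2]
rects(W,(z>.036)&(z<.056),800,"mod")
plan([((.4507,-.337,.049),108.2,.03,1)])
```

```text
[ 0.43997771 -0.33687116  0.17080439] 108.71204133378639
mod [ 219  169   56   80 4290] z 0.0452 c [ 450.4 -337.4] wh [65.4 44.6] a 17.1
mod [  0 223  64  47 964] z 0.0371 c [ 535.2 -497.4] wh [55.  30.1] a 79.4
5 rows; end [ 0.4507 -0.337   0.049 ] 108.1
[[-0.041,-0.015,0.487,0.002,1],[-0.041,-0.015,0.487,0.002,1],[-0.041,-0.015,0.487,0.002,1],[-0.04,-0.015,0.487,0.002,1],[-0.041,-0.016,0.488,0.002,1]]
```

Request:
apply_moves(
  motion=[
    [-0.04, -0.01, 0.49, 0.01, 1],
    [-0.04, -0.01, 0.49, 0, 1],
    [-0.04, -0.02, 0.49, 0, 1],
    [-0.04, -0.02, 0.49, 0, 1],
    [-0.04, -0.02, 0.48, 0, 0.3],
    [0, 0, 0, 0, -0.5],
    [0, 0, 0, 0, -0.5],
    [0, 0, 0, 0, -0.5],
    [0, 0, 0, 0, -0.5],
    [0, 0, 0, 0, -0.5],
    [0, 0, 0, 0, -0.5],
    [0, 0, 0, 0, -0.5],
  ],
  force=25,
)

```text
clock: 11.75
position: [0.4511, -0.3385, 0.0507]
ee_rot: [0.0, -0.158, 0.988, -0.0]
wrist_force: [-0.5, 0.8, 6.5]
width: 0.497
gripper_force: 25.0
```

Run:
```python
from h import *
s=sensors.read_state(); print(s["width"],s["gripper_force"],s["wrist_force"]); p,R=pose(); print(p,yawy(R))
plan([(p+[0,0,.15],None,.03,-.5),((.46,-.20,.20),104,.045,-.5),((.5206,.0497,.20),94.3,.045,-.5)])
```

```text
0.4969394849757628 24.996900181286037 [-0.52583287  0.79386541  6.49318552]
[ 0.4510933  -0.33846464  0.0507014 ] 108.13323268922616
15 rows; end [0.5206 0.0497 0.2   ] 94.3
[[-0,-0.001,-0.6,0,-0.5],[-0,-0.001,-0.6,0,-0.5],[-0.001,-0,-0.6,0,-0.5],[-0,-0.001,-0.6,0,-0.5],[-0.001,-0,-0.6,0,-0.5],[-0.258,0.644,0.003,0.017,-0.5],[-0.246,0.649,0.003,0.017,-0.5],[-0.235,0.653,0.003,0.017,-0.5],[-0.223,0.656,0.003,0.017,-0.5],[-0.398,0.758,-0,0.027,-0.5],[-0.376,0.769,-0.001,0.027,-0.5],[-0.355,0.78,-0,0.027,-0.5]]
[[-0.332,0.79,-0.001,0.027,-0.5],[-0.31,0.799,-0,0.027,-0.5],[-0.287,0.806,-0.001,0.027,-0.5]]
```

Request:
apply_moves(
  motion=[
    [0, 0, -0.4, 0, -0.5],
    [0, 0, -0.6, 0, -0.5],
    [0, 0, -0.6, 0, -0.5],
    [0, 0, -0.6, 0, -0.5],
    [0, 0, -0.8, 0, -0.5],
    [-0.26, 0.64, 0, 0.02, -0.5],
    [-0.25, 0.65, 0, 0.02, -0.5],
    [-0.23, 0.65, 0, 0.02, -0.5],
    [-0.22, 0.66, 0, 0.02, -0.5],
    [-0.4, 0.76, 0, 0.03, -0.5],
    [-0.38, 0.77, 0, 0.03, -0.5],
    [-0.35, 0.78, 0, 0.02, -0.5],
  ],
)

```text
clock: 12.95
position: [0.4926, -0.074, 0.1999]
ee_rot: [0.0, -0.074, 0.997, -0.0]
wrist_force: [-0.9, -0.3, -1.4]
width: 0.497
gripper_force: 25.0
```

Request:
apply_moves(
  motion=[
    [-0.33, 0.79, 0, 0.03, -0.5],
    [-0.31, 0.8, 0, 0.02, -0.5],
    [-0.29, 0.81, 0, 0.02, -0.5],
    [0, 0, 0, 0, -0.5],
    [0, 0, 0, 0, -0.5],
  ],
)

```text
clock: 13.45
position: [0.5241, 0.0497, 0.1996]
ee_rot: [-0.0, -0.039, 0.999, -0.0]
wrist_force: [0.2, -0.4, -1.2]
width: 0.496
gripper_force: 25.0
```

Run:
```python
from h import *
c,W=wrist(); p,R=pose(); print(p,yawy(R))
z=W[...,2]; s=sensors.read_state(); print(s["wrist_force"],s["gripper_force"])
rects(W,(z>.17)&(z<.21),800,"held"); rects(W,(z>.018)&(z<.03),100,"sock")
plan([((.5208,.0497,.07),94.3,.03,-.5)])
```

```text
[0.52410509 0.04876547 0.19966934] 94.35504002076189
[-0.22772984  0.00779799 -0.55829472] 24.99615804757923
held [ 214   13   76   34 2381] z 0.1789 c [425.  42.] wh [10.8 30. ] a 4.3
held [  152   186   202    97 12634] z 0.1942 c [510.6  48.8] wh [39.  76.1] a 4.8
held [ 204  318   95   18 1647] z 0.1939 c [551.6  51.7] wh [11.7 43.7] a 3.9
sock [110 124  19 119 641] z 0.0243 c [536.9 -73.8] wh [116.7   1.7] a 4.3
sock [374 125  19 118 635] z 0.0242 c [518.  173.5] wh [115.8   1.9] a 4.4
sock [139 139  63  80 739] z 0.0227 c [526.6 -26.3] wh [76.  54.1] a 4.4
sock [222 139  59  39 464] z 0.023 c [500.5  47.8] wh [35.7 53.7] a 5.2
sock [ 302  139   63   80 1003] z 0.0228 c [515. 125.] wh [76.  54.4] a 4.4
sock [142 231  41   9 165] z 0.0235 c [582.6 -33.7] wh [ 5.2 36.7] a 4.4
sock [323 231  38   8 155] z 0.0235 c [568.4 142.1] wh [ 5.  34.7] a 6.5
sock [501 318  11  31 134] z 0.0184 c [671.3 340.8] wh [40.  11.1] a 16.2
5 rows; end [0.5208 0.0497 0.07  ] 94.4
[[0.013,0.005,0.519,0,-0.5],[0.013,0.005,0.519,0,-0.5],[0.012,0.005,0.518,0,-0.5],[0.013,0.005,0.519,0,-0.5],[0.012,0.004,0.518,0,-0.5]]
```

Request:
apply_moves(
  motion=[
    [0.03, 0, 0.5, 0, -0.5],
    [0.04, 0.01, 0.5, 0, -0.5],
    [0, 0, 0.5, 0, -0.5],
    [0, 0, 0.5, 0, -0.5],
    [0, 0, 0.4, 0, -0.5],
    [0, 0, 0.1, 0, -0.5],
    [0, 0, 0.1, 0, -0.5],
    [0, 0, 0.1, 0, -0.5],
    [0, 0, 0.03, 0, -0.5],
    [0, 0, 0, 0, -0.5],
  ],
)

```text
clock: 14.5
position: [0.521, 0.0493, 0.0636]
ee_rot: [0.0, -0.038, 0.999, -0.0]
wrist_force: [-0.5, -0.7, -1.6]
width: 0.496
gripper_force: 25.0
```

Run:
```python
from h import *
s=sensors.read_state(); print(s["width"],s["gripper_force"],s["wrist_force"]); p,R=pose(); print(p,yawy(R))
```

```text
0.4961946993117538 24.99618981499225 [-0.48484553 -0.71084913 -1.56370758]
[0.52096591 0.04930327 0.06361498] 94.33482246567986
```

Request:
apply_moves(
  motion=[
    [0, 0, 0.02, 0, -0.5],
    [0, 0, 0, 0, 0.25],
    [0, 0, 0, 0, 0.25],
    [0, 0, 0, 0, 0.25],
    [0, 0, -0.3, 0, 0.25],
    [0, 0, -0.6, 0, 0.25],
    [0, 0, -0.8, 0, 0.25],
    [0, 0, -0.8, 0, -1],
    [0, 0, -0.8, 0, -1],
    [0, 0, -0.8, 0, -1],
    [0, 0, -0.8, 0, -1],
    [0, 0, 0, 0, -1],
  ],
)

```text
clock: 15.7
position: [0.5219, 0.0494, 0.3125]
ee_rot: [0.005, -0.038, 0.999, -0.001]
wrist_force: [-0.0, 0.0, -0.2]
width: 0.196
gripper_force: 0.0
```

Run:
```python
from h import *
c,W=wrist("w6.png"); p,R=pose(); print(p,yawy(R)); np.save("w6.npy",W)
z=W[...,2]
rects(W,(z>.045)&(z<.065),1500,"home")
# lid / hasp in box frame (world calib)
a=np.radians(4.3); ex=np.array([np.cos(a),np.sin(a)]); ey=np.array([-np.sin(a),np.cos(a)])
for nm in ["top","scene"]:
    c=read_camera(nm); V=cloud(c); B=np.stack([(V[...,:2]-[.533,.0501])@ex,(V[...,:2]-[.533,.0501])@ey,V[...,2]],-1)
    m=(abs(B[...,1])<.12)&(B[...,2]>.2)&(B[...,2]<.26)&(B[...,0]>.05)&(B[...,0]<.2)
    if m.any(): q=B[m]; i=q[:,2].argsort()[-40:]; print(nm,"lid top",q[i].mean(0).round(4),q.max(0).round(4))
    m=(abs(B[...,1])<.03)&(B[...,2]>.115)&(B[...,2]<.2)&(B[...,0]<-.07)&(B[...,0]>-.15)
    if m.any(): q=B[m]; print("hasp",q.min(0).round(4),q.max(0).round(4),np.polyfit(q[:,2],q[:,0],1))
```

```text
[0.52119752 0.0494228  0.30941912] 94.34660421381025
home [ 140  119  224  110 2301] z 0.0554 c [531.9  50.1] wh [129.5 249.4] a 4.3
home [ 168  137   42   56 2097] z 0.0571 c [526.7 -25.9] wh [66.4 45.1] a 4.5
home [ 234  137   38   56 2062] z 0.0572 c [521.  50.] wh [66.3 43.6] a 3.5
top lid top [0.1105 0.0065 0.2339] [0.1176 0.1193 0.2375]
hasp [-0.1104 -0.0151  0.1159] [-0.074  -0.0077  0.1835] [-0.50625633 -0.01596356]
scene lid top [ 0.1033 -0.0095  0.2282] [0.1179 0.1178 0.2305]
hasp [-0.1175 -0.018   0.1153] [-0.0825  0.0172  0.1827] [-0.46046309 -0.03015909]
```

Request:
apply_moves(
  motion=[
    [-0.5, -0.15, 0, 0, -1],
    [-0.5, -0.15, 0, 0, -1],
    [-0.5, -0.15, 0, 0, -1],
    [-0.5, -0.15, 0, 0, -1],
    [-0.5, -0.15, 0, 0, -1],
    [-0.5, -0.15, 0, 0, -1],
    [0, 0, 0, 0, -1],
    [0, 0, 0.46, 0, -1],
    [0, 0, 0.46, 0, -1],
    [0, 0, 0.46, 0, -1],
    [0, 0, 0, 0, -1],
  ],
)

```text
clock: 16.95
position: [0.6719, 0.0163, 0.234]
ee_rot: [-0.004, -0.038, 0.999, 0.001]
wrist_force: [-1.1, 0.2, 0.1]
width: 0.005
gripper_force: 0.0
```

```bash
cat >> h.py <<'E'
A=np.radians(4.3); EX=np.array([np.cos(A),np.sin(A)]); EY=np.array([-np.sin(A),np.cos(A)]); BO=np.array([.531,.0501])
def boxc(p): d=np.asarray(p)[:2]-BO; return np.array([d@EX,d@EY,p[2]]).round(4)
def bx(x,y,z): return np.array([*(BO+x*EX+y*EY),z])
E
python3 - <<'E'
from h import *
p,R=pose(); print(boxc(p),yawy(R)); s=sensors.read_state(); print(s["wrist_force"],s["width"],s["joint_positions"])
q=p; g=[]
r=.12
g.append((bx(.089,-.045,.24),94.3,.02,-1))
for th in range(80,-1,-10):
    t=np.radians(th)
    g.append((bx(.07-r*np.cos(t)+.01*np.sin(t)+.009,-.045,.095+r*np.sin(t)+.01*np.cos(t)+.025),None,.025,-1))
plan(g)
E
```

```text
[ 0.138  -0.0443  0.234 ] 94.34387755581602
[-1.11301592  0.21242064  0.11217093] 0.004531587467108405 [-1.51522800e-01  6.24484841e-01  9.57041238e-01  2.58657467e-05
  1.56857468e+00 -1.79814231e+00]
12 rows; end [0.4935 0.0022 0.13  ] 94.3
[[0.327,-0.004,-0.037,0,-1],[0.327,-0.004,-0.037,0,-1],[0.327,-0.005,-0.038,0,-1],[0.42,0,0.005,0,-1],[0.412,0.001,0.078,0,-1],[0.393,-0,0.149,0,-1],[0.361,-0.001,0.214,0,-1],[0.318,0,0.274,0,-1],[0.266,-0,0.325,0,-1],[0.205,-0.001,0.366,0,-1],[0.139,-0,0.396,0,-1],[0.068,-0.001,0.415,0,-1]]
```

Request:
apply_moves(
  motion=[
    [0.16, 0, 0, 0, -1],
    [0.16, 0, -0.02, 0, -1],
    [0.16, 0, -0.02, 0, -1],
    [0.16, 0, -0.02, 0, -1],
    [0.17, 0, -0.02, 0, -1],
    [0.17, 0, -0.02, 0, -1],
    [0.21, 0, 0, 0, -1],
    [0.21, 0, 0, 0, -1],
    [0.2, 0, 0.04, 0, -1],
    [0.21, 0, 0.04, 0, -1],
    [0.2, 0, 0.07, 0, -1],
    [0.2, 0, 0.08, 0, -1],
  ],
)

```text
clock: 18.15
position: [0.5625, 0.0074, 0.2316]
ee_rot: [-0.0, -0.038, 0.999, -0.0]
wrist_force: [2.2, -0.6, 0.8]
width: 0.008
gripper_force: 1.0
```

Request:
apply_moves(
  motion=[
    [0.18, 0, 0.1, 0, -1],
    [0.18, 0, 0.11, 0, -1],
    [0.16, 0, 0.13, 0, -1],
    [0.16, 0, 0.14, 0, -1],
    [0.13, 0, 0.16, 0, -1],
    [0.13, 0, 0.17, 0, -1],
    [0.1, 0, 0.18, 0, -1],
    [0.1, 0, 0.18, 0, -1],
    [0.07, 0, 0.2, 0, -1],
    [0.07, 0, 0.2, 0, -1],
  ],
)

```text
clock: 19.15
position: [0.4991, 0.0027, 0.1525]
ee_rot: [-0.0, -0.038, 0.999, 0.0]
wrist_force: [1.1, -0.0, 0.7]
width: 0.006
gripper_force: 0.5
```

Run:
```python
from h import *
p,R=pose(); print(boxc(p),yawy(R)); s=sensors.read_state(); print(s["wrist_force"])
c,W=wrist("w7.png")
```

```text
[-0.0354 -0.0449  0.1525] 94.33726094530623
[ 1.10936612 -0.04550566  0.68471633]
```

View pics/w7.png

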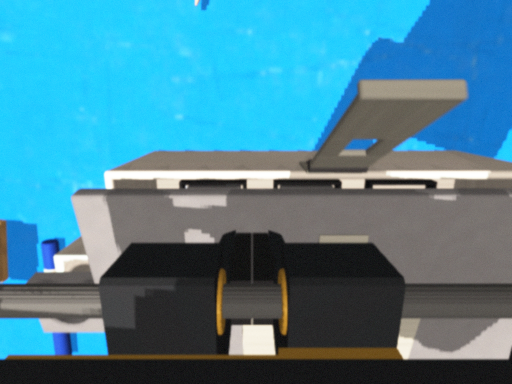

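Wrist view: the lid's free edge (row ~190) is about 10° short of shut, and the hasp is clear at (410,120). Pressing the lid down.

Request:
apply_moves(
  motion=[
    [0.03, 0, 0.1, 0, -1],
    [0.01, 0, 0.1, 0, -1],
    [0, 0, 0.1, 0, -1],
    [0, 0, 0.1, 0, -1],
    [0, 0, 0.05, 0, -1],
    [0, 0, 0.04, 0, -1],
    [0, 0, 0.02, 0, -1],
  ],
)

```text
clock: 19.9
position: [0.4978, 0.0025, 0.1301]
ee_rot: [0.001, -0.038, 0.999, -0.0]
wrist_force: [-14.2, 1.0, 37.4]
width: 0.008
gripper_force: 19.0
```

Request:
apply_moves(
  motion=[
    [0, 0, -0.3, 0, -1],
    [0, 0, -0.8, 0, -1],
    [0, 0, -0.8, 0, -1],
    [0, 0, -0.75, 0, -1],
    [0.6, 0.3, 0, 0, -1],
    [0.6, 0.3, 0, 0, -1],
    [0.6, 0.3, 0, 0, -1],
    [0, 0, 0.4, 0, -1],
    [0, 0, 0.5, 0, -1],
    [0, 0, 0.5, 0, -1],
    [0, 0, 0, 0, -1],
    [0, 0, 0, 0, -1],
  ],
)

```text
clock: 21.1
position: [0.4049, 0.0405, 0.1907]
ee_rot: [-0.0, -0.038, 0.999, 0.0]
wrist_force: [0.6, -0.1, -0.3]
width: 0.003
gripper_force: 0.0
```

Run:
```python
from h import *
p,R=pose(); print(boxc(p),yawy(R)); s=sensors.read_state(); print(s["wrist_force"])
c=read_camera("scene"); im=c["image"][90:220,160:290]; save("s2.png",cv2.resize(im,(600,600),interpolation=cv2.INTER_CUBIC))
r=.07; g=[(bx(-.086,0,.2),94.3,.008,-1)]
for th in range(85,-1,-5):
    t=np.radians(th)
    g.append((bx(-.075+r*np.cos(t)-.0015*np.sin(t)-.009,0,.1075+r*np.sin(t)+.0015*np.cos(t)+.025),None,.025,-1))
plan(g)
```

```text
[-1.264e-01 -1.000e-04  1.907e-01] 94.3376060223011
[ 0.58464386 -0.12095808 -0.31228937]
24 rows; end [0.517  0.0491 0.134 ] 94.3
[[-0.134,0,-0.029,0,-1],[-0.134,0,-0.029,0,-1],[-0.134,0.001,-0.029,0,-1],[-0.134,0,-0.029,0,-1],[-0.133,0.001,-0.03,0,-1],[-0.134,0,-0.029,0,-1],[-0.132,0,-0.047,0,-1],[-0.122,0,0.013,0,-1],[-0.119,0,0.024,0,-1],[-0.118,0,0.035,0,-1],[-0.113,0,0.044,0,-1],[-0.11,-0,0.054,0,-1]]
[[-0.104,-0,0.064,0,-1],[-0.099,-0,0.072,0,-1],[-0.091,-0,0.081,0,-1],[-0.085,-0,0.088,0,-1],[-0.076,-0,0.096,0,-1],[-0.068,-0,0.102,0,-1],[-0.058,-0,0.107,0,-1],[-0.049,-0,0.112,0,-1],[-0.039,-0,0.115,0,-1],[-0.029,-0,0.119,0,-1],[-0.018,-0,0.121,0,-1],[-0.008,-0,0.122,0,-1]]
```

View pics/s2.png

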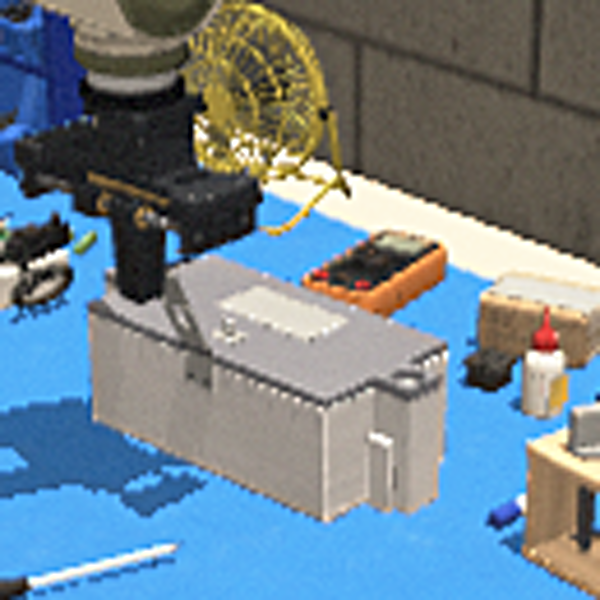

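Scene view: the lid lies flat, the staple is at (232,328) and the hasp at (180,310) leans forward with the fingers in front of it. Swinging the hasp over.

Request:
apply_moves(
  motion=[
    [-0.14, 0, -0.03, 0, -1],
    [-0.13, 0, -0.03, 0, -1],
    [-0.14, 0, -0.03, 0, -1],
    [-0.13, 0, -0.03, 0, -1],
    [-0.13, 0, -0.03, 0, -1],
    [-0.13, 0, -0.03, 0, -1],
    [-0.13, 0, -0.05, 0, -1],
    [-0.12, 0, 0.01, 0, -1],
    [-0.12, 0, 0.02, 0, -1],
    [-0.12, 0, 0.04, 0, -1],
    [-0.11, 0, 0.04, 0, -1],
    [-0.11, 0, 0.05, 0, -1],
  ],
)

```text
clock: 22.35
position: [0.4804, 0.0463, 0.1935]
ee_rot: [0.0, -0.038, 0.999, -0.0]
wrist_force: [-0.3, -0.8, -0.1]
width: 0.003
gripper_force: 0.3
```

Request:
apply_moves(
  motion=[
    [-0.1, 0, 0.06, 0, -1],
    [-0.1, 0, 0.07, 0, -1],
    [-0.09, 0, 0.08, 0, -1],
    [-0.09, 0, 0.09, 0, -1],
    [-0.08, 0, 0.1, 0, -1],
    [-0.07, 0, 0.1, 0, -1],
    [-0.06, 0, 0.11, 0, -1],
    [-0.05, 0, 0.11, 0, -1],
    [-0.04, 0, 0.12, 0, -1],
    [-0.03, 0, 0.12, 0, -1],
    [-0.02, 0, 0.11, 0, -1],
  ],
)

```text
clock: 23.45
position: [0.5163, 0.0491, 0.1397]
ee_rot: [-0.0, -0.038, 0.999, 0.0]
wrist_force: [-0.6, -0.7, 0.1]
width: 0.004
gripper_force: 0.2
```

Run:
```python
from h import *
p,R=pose(); print(boxc(p),yawy(R)); s=sensors.read_state(); print(s["wrist_force"])
c=read_camera("scene"); im=c["image"][90:220,160:290]; save("s3.png",cv2.resize(im,(600,600),interpolation=cv2.INTER_CUBIC))
```

```text
[-1.470e-02  1.000e-04  1.397e-01] 94.33813886972098
[-0.64988156 -0.68163695  0.10530051]
```

View pics/s3.png

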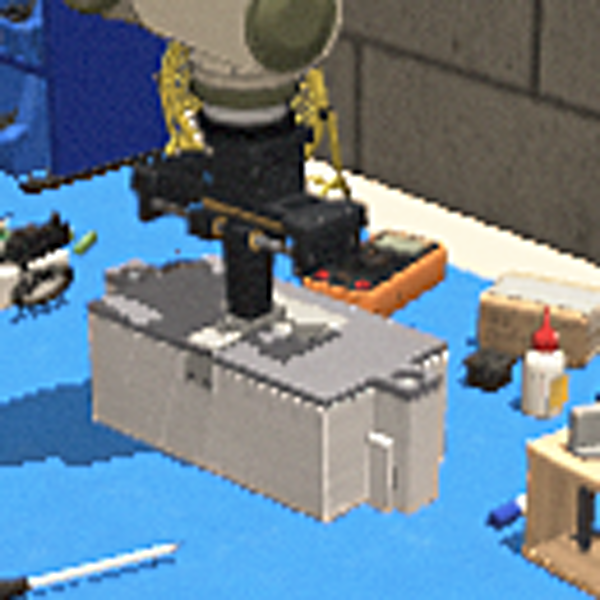

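Scene view: the hasp at (230,325) lies nearly flat over the staple. A few more mm down.

Request:
apply_moves(
  motion=[
    [0, 0, 0.05, 0, -1],
    [0, 0, 0.05, 0, -1],
    [0, 0, 0.03, 0, -1],
    [0, 0, 0.02, 0, -1],
  ],
)

```text
clock: 23.9
position: [0.5164, 0.0491, 0.134]
ee_rot: [0.001, -0.038, 0.999, -0.0]
wrist_force: [-6.5, 0.1, 20.2]
width: 0.004
gripper_force: 9.6
```

The lid is shut and the hasp is down over the staple (strap top at the expected 109 mm). On to the screws.

Run:
```python
from h import *
p,R=pose()
plan([(p+[0,0,.10],None,.04,-1),((.56,-.26,.29),72,.045,.3)])
```

```text
11 rows; end [ 0.56 -0.26  0.29] 71.8
[[-0.001,-0,-0.667,0,-1],[-0.001,-0,-0.666,0,-1],[-0,-0.001,-0.667,0,-1],[-0.05,-0.779,-0.14,0.047,0.3],[-0.089,-0.775,-0.14,0.047,0.3],[-0.127,-0.77,-0.14,0.047,0.3],[-0.164,-0.763,-0.14,0.047,0.3],[-0.202,-0.754,-0.139,0.047,0.3],[-0.238,-0.743,-0.14,0.047,0.3],[-0.275,-0.73,-0.139,0.047,0.3],[-0.31,-0.716,-0.14,0.047,0.3]]
```

Request:
apply_moves(
  motion=[
    [0, 0, -0.67, 0, -1],
    [0, 0, -0.67, 0, -1],
    [0, 0, -0.67, 0, -1],
    [-0.05, -0.78, -0.14, 0.05, 0.3],
    [-0.09, -0.78, -0.14, 0.05, 0.3],
    [-0.13, -0.77, -0.14, 0.05, 0.3],
    [-0.16, -0.76, -0.14, 0.05, 0.3],
    [-0.2, -0.75, -0.14, 0.05, 0.3],
    [-0.24, -0.74, -0.14, 0.05, 0.3],
    [-0.28, -0.73, -0.14, 0.04, 0.3],
    [-0.31, -0.72, -0.14, 0.04, 0.3],
    [0, 0, 0, 0, 0.3],
  ],
)

```text
clock: 25.1
position: [0.5572, -0.2647, 0.2891]
ee_rot: [0.0, 0.163, 0.987, -0.001]
wrist_force: [-1.0, 0.1, -1.1]
width: 0.652
gripper_force: 0.0
```

Request:
apply_moves(
  motion=[
    [0, 0, 0, 0, 0.3],
    [0, 0, 0, 0, 0.3],
  ],
)

```text
clock: 25.3
position: [0.5571, -0.2593, 0.2891]
ee_rot: [-0.0, 0.16, 0.987, 0.0]
wrist_force: [0.2, -0.8, -0.4]
width: 0.645
gripper_force: 0.0
```

Run:
```python
from h import *
c,W=wrist("w8.png"); p,R=pose(); print(p,yawy(R)); np.save("w8.npy",W)
z=W[...,2]
rects(W,(z>.117)&(z<.135),100,"wing"); rects(W,(z>.085)&(z<.096),300,"stand")
rects(W,(z>.1)&(z<.11),200,"z105")
```

```text
[ 0.55718116 -0.25913617  0.28925927] 71.63120083372802
wing [256 179  16  35 445] z 0.1255 c [ 569.7 -252.1] wh [12.  31.6] a 67.6
wing [172 198  18  34 461] z 0.1253 c [ 562.7 -331.7] wh [12.5 31.7] a 77.0
stand [405  27  21  62 375] z 0.0908 c [497.1 -81.5] wh [ 6.2 52.6] a 88.3
stand [ 146  152  156   82 6369] z 0.091 c [ 566.5 -292.2] wh [150.5  60.6] a 85.0
stand [101 233  31  28 320] z 0.0879 c [ 580.6 -418.3] wh [33.4 22.3] a 29.6
z105 [  390     0   122   173 13909] z 0.1041 c [537.5 -62.6] wh [107.8 146.3] a 83.6
```

View pics/w8.png

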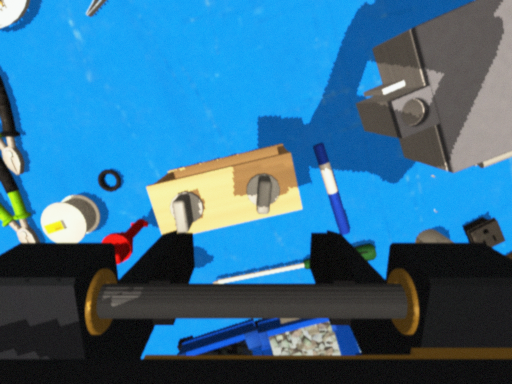

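Wrist view: the wings are at (264,196) for screw A and (181,215) for screw B. The right well is at (415,110), and the red look-alike at (120,245) stays put.

Run:
```python
from h import *
W=np.load("w8.npy"); t=bx(0,-.147,.105)
d=np.hypot(W[...,0]-t[0],W[...,1]-t[1])
m=(d<.03); q=W[m]; 
h=m&(W[...,2]<.095); print(t,W[h].mean(0),h.sum())
ring=W[m&(W[...,2]>.098)]; print(ring[:,2].min(),np.median(ring[:,2]),ring[:,2].max())
np.set_printoptions(linewidth=200); print((W[92:128:3,395:440:3,2]*1000).round())
plan([((.5697,-.2521,.18),67.6,.04,.2),((.5697,-.2521,.127),67.6,.02,.2)])
```

```text
[ 0.54202187 -0.09648621  0.105     ] [ 0.53659952 -0.10375292  0.04890967] 2744
0.09802141835683711 0.10391320675602739 0.10647390810852726
[[ 56.  65.  74.  83.  92. 100. 105. 105. 103. 104. 104. 105. 106. 104. 104.]
 [ 77.  nan  95. 102. 104. 104. 104. 104. 105. 103. 104. 105. 104. 104. 103.]
 [ 99. 105. 104. 104. 104. 104. 103.  95. 104. 105. 103. 103. 105. 102. 104.]
 [104. 104. 105. 104. 103.  76.  82.  87.  92.  98. 103. 105. 104. 105. 103.]
 [103. 104. 104. 105.  66.  72.  77.  83.  90.  94.  99. 103. 104. 104. 104.]
 [104. 105. 104.  56.  63.  69.  75.  79.  86.  92.  98. 103. 104. 104. 105.]
 [105. 105. 104.  54.  61.  66.  75.  82.  86.  93.  97. 102. 103. 104. 104.]
 [105. 105. 105.  55.  61.  70.  75.  82.  87.  93.  98. 104. 103. 104. 103.]
 [104. 104. 105.  59.  64.  72.  78.  83.  89.  93.  98. 103. 104. 105. 104.]
 [101. 104. 104.  64.  69.  76.  81.  88.  93.  99. 103. 103. 104. 104. 104.]
 [ 99. 104. 103. 104.  78.  82.  88.  92.  98. 102. 105. 104. 104. 104. 104.]
 [ 97. 103. 105. 103. 104. 102.  98. 103. 103. 104. 104. 104. 104.  93.  98.]]
6 rows; end [ 0.5697 -0.2521  0.127 ] 67.7
[[-0.065,0.071,0.728,0.022,0.2],[-0.063,0.072,0.729,0.022,0.2],[-0.061,0.073,0.728,0.022,0.2],[-0,0,0.353,0,0.2],[-0,0,0.354,0,0.2],[-0,0,0.353,0,0.2]]
```

Request:
apply_moves(
  motion=[
    [-0.07, 0.07, 0.73, 0.02, 0.2],
    [-0.06, 0.07, 0.73, 0.02, 0.2],
    [-0.06, 0.07, 0.73, 0.02, 0.2],
    [0, 0, 0.35, 0, 0.2],
    [0, 0, 0.35, 0, 0.2],
    [0, 0, 0.35, 0, 0.2],
    [0, 0, 0, 0, -0.5],
    [0, 0, 0, 0, -1],
    [0, 0, 0, 0, -1],
    [0, 0, 0, 0, -1],
    [0, 0, 0, 0, -1],
    [0, 0, 0, 0, -1],
  ],
  force=40,
)

```text
clock: 26.55
position: [0.5699, -0.2537, 0.1278]
ee_rot: [0.0, 0.191, 0.982, -0.0]
wrist_force: [0.0, 1.8, 3.1]
width: 0.131
gripper_force: 40.0
```

Request:
apply_moves(
  motion=[
    [0, 0, 0, 0, -1],
    [0, 0, 0, 0, -1],
    [0, 0, 0, 0, -1],
  ],
)

```text
clock: 26.85
position: [0.5699, -0.2537, 0.1278]
ee_rot: [0.0, 0.191, 0.982, -0.0]
wrist_force: [0.2, 1.7, 5.7]
width: 0.132
gripper_force: 40.0
```

Run:
```python
from h import *
s=sensors.read_state(); print(s["width"],s["gripper_force"],s["wrist_force"]); p,R=pose(); print(p,yawy(R))
t=bx(0,-.147,.255)
plan([(p+[0,0,.128],None,.04,-1),(t,10,.045,-1),(t,-50,.04,-1)])
```

```text
0.13216228544215008 39.99997244216502 [0.2385187  1.69783727 5.6710263 ]
[ 0.56989064 -0.25366747  0.1278422 ] 67.94196265675164
19 rows; end [ 0.542  -0.0965  0.255 ] -50.0
[[-0.001,0,-0.64,0,-1],[-0,0,-0.64,0,-1],[-0.001,0,-0.64,0,-1],[-0,0,-0.64,0,-1],[0.242,0.386,0.002,0.138,-1],[0.296,0.347,0.002,0.138,-1],[0.343,0.301,0.002,0.138,-1],[0.382,0.249,0.002,0.138,-1],[0.414,0.191,0.003,0.138,-1],[0.438,0.13,0.002,0.138,-1],[0.451,0.066,0.003,0.138,-1],[0,-0,-0,0.125,-1]]
[[0,-0,-0,0.125,-1],[0,-0,-0,0.125,-1],[-0,-0,-0,0.125,-1],[-0,-0,-0,0.125,-1],[-0,-0,-0,0.125,-1],[-0,-0,-0,0.125,-1],[-0,-0,-0,0.125,-1]]
```

Request:
apply_moves(
  motion=[
    [0, 0, -0.5, 0, -1],
    [0, 0, -0.7, 0, -1],
    [0, 0, -0.7, 0, -1],
    [0, 0, -0.7, 0, -1],
    [0.24, 0.39, 0, 0.14, -1],
    [0.3, 0.35, 0, 0.14, -1],
    [0.34, 0.3, 0, 0.14, -1],
    [0.38, 0.25, 0, 0.14, -1],
    [0.41, 0.19, 0, 0.14, -1],
    [0.44, 0.13, 0, 0.14, -1],
    [0.45, 0.07, 0, 0.14, -1],
    [0, 0, 0, 0.12, -1],
  ],
)

```text
clock: 28.05
position: [0.5427, -0.0941, 0.2571]
ee_rot: [-0.001, 0.696, 0.718, -0.0]
wrist_force: [-0.0, -0.5, -2.3]
width: 0.133
gripper_force: 40.0
```

Request:
apply_moves(
  motion=[
    [0, 0, 0, 0.13, -1],
    [0, 0, 0, 0.12, -1],
    [0, 0, 0, 0.13, -1],
    [0, 0, 0, 0.12, -1],
    [0, 0, 0, 0.13, -1],
    [0, 0, 0, 0.12, -1],
    [0, 0, 0, 0.12, -1],
    [0, 0, 0, 0, -1],
    [0, 0, 0, 0, -1],
  ],
)

```text
clock: 28.95
position: [0.5433, -0.0963, 0.257]
ee_rot: [-0.0, 0.94, 0.341, -0.0]
wrist_force: [0.1, -0.7, -1.7]
width: 0.132
gripper_force: 40.0
```

Run:
```python
from h import *
c,W=wrist("w9.png"); s=sensors.read_state(); print(s["width"],s["gripper_force"],s["wrist_force"],s["joint_positions"]); p,R=pose(); print(p,boxc(p),yawy(R)); np.save("w9.npy",W)
z=W[...,2]
rects(W,(z>.099)&(z<.108),500,"lid"); rects(W,(z>.2)&(z<.26),100,"held")
plan([(bx(0,-.147,.22),-45,.02,-1)])
```

```text
0.12932694106664416 39.999989457428455 [-0.18953433 -0.01792243 -1.30556943] [-3.90026167e-01  3.88813792e-01  1.30429534e+00 -1.31580921e-04
  1.44898894e+00  4.84270240e-01]
[ 0.54328469 -0.09632736  0.25700564] [ 0.0013 -0.1469  0.257 ] -50.0925800822875
lid [    0     0   283   236 40244] z 0.1043 c [532.5  13.1] wh [149.3 256.4] a 8.9
held [ 202  213  100   70 4069] z 0.2512 c [546.  -92.8] wh [21.6 41.2] a 38.5
2 rows; end [ 0.542  -0.0965  0.22  ] -45.1
[[-0.011,-0.007,0.37,-0.042,-1],[-0.01,-0.007,0.37,-0.042,-1]]
```

View pics/w9.png

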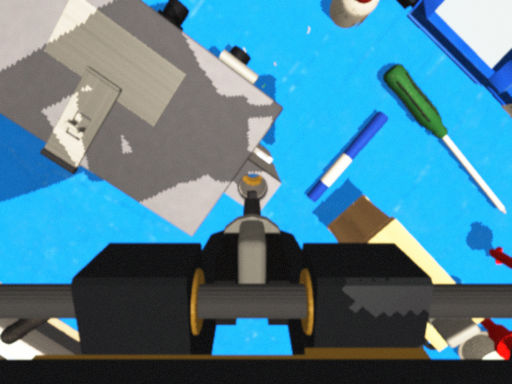

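Wrist view: the screw in the jaws at (252,250) hangs with its tip near (250,195), almost over the well mouth at (252,183). The hasp lies over the staple at (80,120). I'll check the alignment enlarged.

```bash
cat >> h.py <<'E'
def proj(c,X):
    f=384/2/np.tan(np.radians(c["fovy"])/2); q=c["R"]@np.asarray(X)+c["t"]; return np.array([c["cx"]+f*q[0]/q[2],c["cy"]+f*q[1]/q[2]])
E
python3 - <<'E'
from h import *
c=read_camera("wrist"); W=cloud(c); p,R=pose()
im=c["image"].copy()[160:260,200:304]; im=cv2.resize(im,None,fx=6,fy=6,interpolation=cv2.INTER_NEAREST)
def mk(X,col,r=None):
    u=(proj(c,X)-[200,160]+.5)*6; cv2.circle(im,tuple(int(v) for v in u),4,col,-1); print(proj(c,X).round(1))
t=bx(0,-.147,.105)
for a in range(0,360,15): mk(t+np.array([.0125*np.cos(np.radians(a)),.0125*np.sin(np.radians(a)),0]),(255,0,0)) if a%90==0 else cv2.circle(im,tuple(int(v) for v in (proj(c,t+np.array([.0125*np.cos(np.radians(a)),.0125*np.sin(np.radians(a)),0]))-[200,160]+.5)*6),3,(255,0,0),-1)
mk([p[0],p[1],.138],(0,255,0)); mk([p[0],p[1],p[2]-.0358],(0,0,255))
save("w10.png",im); print((W[172:200:2,236:270:3,2]*1000).round())
E
```

```text
[261.2 177.6]
[240.8 179.4]
[242.8 199. ]
[262.9 197.3]
[252.8 197.4]
[253.2 240.1]
[[102. 105. 104. 105. 104. 103. 105. 103. 104. 104. 104.  93.]
 [102. 105. 104. 103.  -1.  -1.  -0.  -2. 104. 103. 104. 104.]
 [104. 103. 104.  40.  27.  -2.  -1.  32.  36. 104. 103. 104.]
 [105. 104.  41.  41.  30.  31.  34.  34.  35. 103. 104. 102.]
 [103. 105.  48.  42.  42.  41.  42.  47.  45.  56. 103. 103.]
 [104.  93.  54.  42.  42.  44.  46.  46.  48.  63. 104. 104.]
 [104.  91.  63.  51.  43.  43.  45.  46.  55.  70. 103. 105.]
 [103.  91.  70.  59.  52.  48.  49.  54.  61.  75.  98. 104.]
 [104.  94.  78.  67.  61.  nan  59.  62.  69.  82.  99. 105.]
 [104.  98.  84.  75.  69. 150. 148.  70.  77.  89. 103. 104.]
 [106. 103.  91.  81. 152. 153. 151.  78.  85.  95. 104. 105.]
 [104. 102.  95.  89. 151. 153. 152.  85.  91.  98. 104. 105.]
 [104. 105. 102.  95. 152. 153. 151.  92.  95. 103. 105. 103.]
 [104. 104. 104. 145. 153. 154. 153. 148. 101. 105. 104. 104.]]
```

View pics/w10.png

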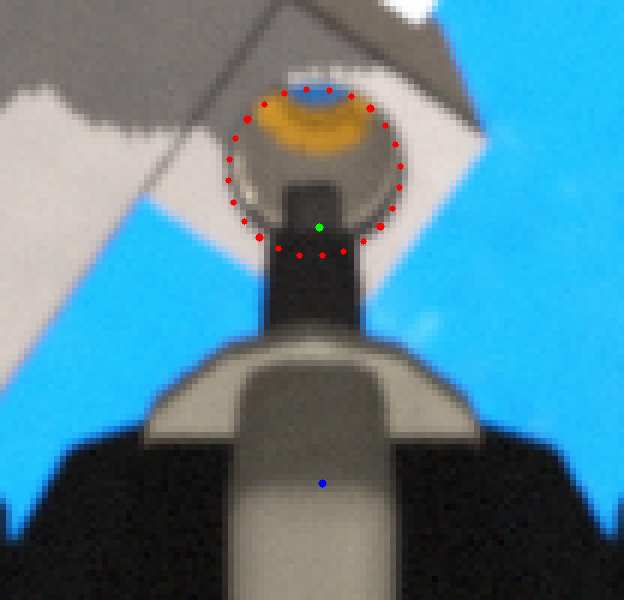

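Enlarged view: the well mouth fits the predicted circle (centre ~(317,172)), and the screw tip sits about 1 mm off to the left. I'll correct about 1 mm and lower.

Run:
```python
from h import *
plan([((.5424,-.0972,.225),-50,.02,-1),((.5424,-.0972,.17),-50,.015,-1)])
```

```text
6 rows; end [ 0.5424 -0.0972  0.17  ] -50.0
[[-0.012,0.001,0.321,-0.001,-1],[-0.013,0.001,0.32,-0.001,-1],[0,0,0.275,-0,-1],[0,0,0.275,-0,-1],[0,0,0.275,-0,-1],[0,0.001,0.275,-0,-1]]
```

Request:
apply_moves(
  motion=[
    [-0.01, 0, 0.3, 0, -1],
    [-0.01, 0, 0.3, 0, -1],
    [0, 0, 0.25, 0, -1],
    [0, 0, 0.25, 0, -1],
    [0, 0, 0.25, 0, -1],
    [0, 0, 0.2, 0, -1],
    [0, 0, 0.1, 0, -1],
    [0, 0, 0, 0, -1],
  ],
  force=40,
)

```text
clock: 29.85
position: [0.5426, -0.0968, 0.1742]
ee_rot: [-0.0, 0.94, 0.34, -0.0]
wrist_force: [2.0, 1.5, -2.9]
width: 0.136
gripper_force: 40.0
```

Request:
apply_moves(
  motion=[
    [0, 0, 0.1, 0, -1],
    [0, 0, 0.1, 0, -1],
    [0, 0, 0.1, 0, -1],
    [0, 0, 0.03, 0, -1],
    [0, 0, 0.02, 0, -1],
    [0, 0, 0.02, 0, -1],
  ],
)

```text
clock: 30.45
position: [0.5427, -0.0969, 0.1563]
ee_rot: [0.0, 0.94, 0.34, 0.0]
wrist_force: [2.2, 1.0, -0.5]
width: 0.128
gripper_force: 40.0
```

Request:
apply_moves(
  motion=[
    [0, 0, 0.02, 0, -1],
    [0, 0, 0.02, 0, -1],
    [0, 0, 0.02, 0, -1],
  ],
)

```text
clock: 30.75
position: [0.5427, -0.0969, 0.1533]
ee_rot: [0.0, 0.94, 0.34, 0.0]
wrist_force: [2.4, 1.2, 4.0]
width: 0.133
gripper_force: 40.0
```

Request:
apply_moves(
  motion=[
    [0, 0, 0.02, 0, -1],
    [0, 0, 0, 0, -1],
  ],
)

```text
clock: 30.95
position: [0.5429, -0.097, 0.1531]
ee_rot: [0.0, 0.94, 0.34, 0.001]
wrist_force: [1.4, 2.5, 7.7]
width: 0.132
gripper_force: 40.0
```

Request:
apply_moves(
  motion=[
    [0, 0, -0.011, -0.14, -1],
    [0, 0, -0.011, -0.14, -1],
    [0, 0, -0.011, -0.14, -1],
    [0, 0, -0.011, -0.14, -1],
    [0, 0, -0.011, -0.14, -1],
    [0, 0, -0.011, -0.14, -1],
  ],
)

```text
clock: 31.55
position: [0.5425, -0.0969, 0.156]
ee_rot: [0.0, 0.704, 0.71, -0.0]
wrist_force: [-0.0, 2.7, 3.6]
width: 0.13
gripper_force: 40.0
```

Request:
apply_moves(
  motion=[
    [0, 0, -0.011, -0.14, -1],
    [0, 0, -0.011, -0.14, -1],
  ],
)

```text
clock: 31.75
position: [0.5416, -0.0964, 0.1562]
ee_rot: [-0.002, 0.593, 0.805, -0.0]
wrist_force: [-0.5, 3.7, -0.3]
width: 0.13
gripper_force: 40.0
```

Request:
apply_moves(
  motion=[
    [0, 0, -0.011, -0.14, -1],
    [0, 0, 0, -0.06, -1],
  ],
)

```text
clock: 31.95
position: [0.5419, -0.0968, 0.1567]
ee_rot: [-0.001, 0.506, 0.863, -0.0]
wrist_force: [0.8, 1.4, -1.0]
width: 0.135
gripper_force: 40.0
```

The upward force vanished, which means the lobes are off the thread's start. Lowering to find the drop.

Request:
apply_moves(
  motion=[
    [0, 0, 0.05, 0, -1],
    [0, 0, 0.05, 0, -1],
    [0, 0, 0.04, 0, -1],
    [0, 0, 0.02, 0, -1],
  ],
)

```text
clock: 32.35
position: [0.5428, -0.097, 0.1493]
ee_rot: [0.0, 0.508, 0.861, 0.0]
wrist_force: [1.7, 1.5, -0.3]
width: 0.136
gripper_force: 40.0
```

Request:
apply_moves(
  motion=[
    [0, 0, 0.02, 0, -1],
    [0, 0, 0.02, 0, -1],
    [0, 0, 0.02, 0, -1],
  ],
)

```text
clock: 32.65
position: [0.5427, -0.097, 0.1467]
ee_rot: [0.0, 0.508, 0.861, -0.0]
wrist_force: [-0.6, 2.0, 11.9]
width: 0.135
gripper_force: 40.0
```

The drop is confirmed (h ≈ 6 mm). Screwing in clockwise.

Request:
apply_moves(
  motion=[
    [0, 0, 0.01, 0.14, -1],
    [0, 0, 0.011, 0.14, -1],
    [0, 0, 0.011, 0.14, -1],
    [0, 0, 0.011, 0.14, -1],
    [0, 0, 0.011, 0.14, -1],
    [0, 0, 0.011, 0.14, -1],
  ],
  force=60,
)

```text
clock: 33.25
position: [0.5431, -0.0969, 0.1432]
ee_rot: [0.0, 0.828, 0.561, 0.001]
wrist_force: [3.8, 2.9, 2.9]
width: 0.132
gripper_force: 60.0
```

Request:
apply_moves(
  motion=[
    [0, 0, 0.011, 0.14, -1],
    [0, 0, 0.011, 0.14, -1],
    [0, 0, 0.011, 0.14, -1],
    [0, 0, 0.011, 0.14, -1],
  ],
)

```text
clock: 33.65
position: [0.5435, -0.0971, 0.1412]
ee_rot: [0.001, 0.955, 0.297, 0.001]
wrist_force: [4.1, 2.2, 3.7]
width: 0.131
gripper_force: 60.0
```

Run:
```python
from h import *
s=sensors.read_state(); print(s["width"],s["gripper_force"],s["wrist_force"],s["wrist_torque"]); p,R=pose(); print(boxc(p),yawy(R))
```

```text
0.13140326176271686 60.00112636014819 [4.09780088 2.22861457 3.66621161] [ 0.24194412 -0.79524175  0.03642066]
[ 0.0014 -0.1477  0.1412] -55.42041699733058
```

Request:
apply_moves(
  motion=[
    [0, 0, 0.006, 0.14, -1],
    [0, 0, 0, 0.14, -1],
    [0, 0, 0, 0.14, -1],
  ],
)

```text
clock: 33.95
position: [0.5435, -0.0975, 0.1409]
ee_rot: [0.001, 0.997, 0.082, 0.001]
wrist_force: [5.1, -0.4, 2.1]
width: 0.13
gripper_force: 60.0
```

Run:
```python
from h import *
s=sensors.read_state(); print(s["width"],s["gripper_force"],s["wrist_force"],s["wrist_torque"]); p,R=pose(); print(boxc(p),yawy(R))
```

```text
0.1297968029466334 60.007794331759214 [ 5.0624656  -0.35088964  2.13544434] [ 0.05570717 -0.80546443  0.05821453]
[ 0.0014 -0.1481  0.1409] -80.61340722286212
```

Request:
apply_moves(
  motion=[
    [0, 0, 0, 0.14, -1],
    [0, 0, 0, 0.14, -1],
    [0, 0, 0, 0.14, -1],
  ],
)

```text
clock: 34.25
position: [0.5433, -0.0972, 0.1406]
ee_rot: [0.0, 0.991, -0.137, 0.001]
wrist_force: [6.0, 0.1, 0.6]
width: 0.128
gripper_force: 60.5
```

Run:
```python
from h import *
s=sensors.read_state(); print(s["width"],s["gripper_force"],s["wrist_force"],s["wrist_torque"]); p,R=pose(); print(boxc(p),yawy(R))
```

```text
0.12819104639120243 60.468582194298506 [5.96193149 0.11755181 0.60029253] [ 0.21692229 -0.7903656   0.69459565]
[ 0.0012 -0.1479  0.1406] -105.76242372411794
```

Request:
apply_moves(
  motion=[
    [0, 0, 0, 0.14, -1],
    [0, 0, 0, 0.14, -1],
    [0, 0, 0, 0.07, -1],
    [0, 0, 0, 0, -1],
  ],
)

```text
clock: 34.65
position: [0.5431, -0.0974, 0.1404]
ee_rot: [0.001, 0.95, -0.312, 0.001]
wrist_force: [5.4, -1.9, -2.0]
width: 0.133
gripper_force: 62.7
```

Run:
```python
from h import *
s=sensors.read_state(); print(s["width"],s["gripper_force"],s["wrist_force"],s["wrist_torque"],s["tau"][5]); p,R=pose(); print(boxc(p),yawy(R))
```

```text
0.13337876043534003 62.71732753200922 [ 5.39677334 -1.92660747 -1.98764661] [-0.12782425 -0.74655201  1.1966527 ] 1.9814975559711456
[ 0.001  -0.148   0.1404] -126.39384675018671
```

Request:
apply_moves(
  motion=[
    [0, 0, 0, 0.14, -1],
    [0, 0, 0, 0, -1],
  ],
)

```text
clock: 34.85
position: [0.5429, -0.0974, 0.14]
ee_rot: [0.001, 0.924, -0.382, 0.0]
wrist_force: [4.9, -1.8, -3.4]
width: 0.132
gripper_force: 60.3
```

Run:
```python
from h import *
s=sensors.read_state(); print(s["width"],s["gripper_force"],s["wrist_force"],s["wrist_torque"],s["tau"][5]); p,R=pose(); print(boxc(p),yawy(R))
```

```text
0.1323781474903398 60.32899449201068 [ 4.8661186  -1.75838583 -3.359674  ] [-0.21475866 -0.67396004  0.80744924] 2.030775547027588
[ 0.0008 -0.148   0.14  ] -134.87872994096475
```

Request:
apply_moves(
  motion=[
    [0, 0, 0, 0, 0.2],
    [0, 0, 0, 0, 0.2],
    [0, 0, 0, 0, 0.2],
    [0, 0, 0, 0, 0.2],
    [0, 0, -0.3, 0, 0.2],
    [0, 0, -0.6, 0, 0.2],
    [0, 0, -0.7, 0, 0.2],
    [0, 0, -0.7, 0, 0.2],
    [0, 0, -0.6, 0, 0.2],
    [0, 0, 0, 0, 0.2],
  ],
)

```text
clock: 35.85
position: [0.5434, -0.0972, 0.2895]
ee_rot: [0.0, 0.924, -0.381, 0.004]
wrist_force: [0.5, 0.2, -0.1]
width: 0.602
gripper_force: 0.0
```

Run:
```python
from h import *
c,W=wrist("w11.png"); p,R=pose(); print(p,boxc(p),yawy(R)); z=W[...,2]; np.save("w11.npy",W)
t=bx(0,-.147,0); d=np.hypot(W[...,0]-t[0],W[...,1]-t[1])
m=(d<.03)&(z>.125); rects(W,m,50,"wing")
for lo,hi in [(.1,.1065),(.1065,.114),(.114,.125)]:
    m=(d<.02)&(z>lo)&(z<hi); print(lo,m.sum(),W[m].mean(0).round(4) if m.any() else "")
tt=bx(0,0,0); m=(abs(z-.1045)<.004); 
plan([((.5627,-.3317,.24),-103,.045,.2)])
```

```text
[ 0.54280104 -0.09701037  0.28690964] [ 0.0007 -0.1476  0.2869] -134.84586341457862
wing [245 170  16  38 500] z 0.1377 c [541.3 -97. ] wh [11.9 32.1] a 49.3
wing [ 155  232  191   93 6000] z 0.3446 c [ 548.9 -103.3] wh [58.4 36.9] a 45.4
wing [305 232  28  51 759] z 0.2837 c [ 523.6 -116.8] wh [ 2.3 18.4] a 43.8
wing [ 132  355  234   29 6361] z 0.3634 c [ 556.7 -111.2] wh [48.2  8.6] a 46.0
0.1 285 [ 0.5492 -0.0979  0.104 ]
0.1065 512 [ 0.542  -0.0978  0.1092]
0.114 27 [ 0.5525 -0.1075  0.119 ]
6 rows; end [ 0.5627 -0.3317  0.24  ] -103.2
[[0.598,0.508,0.158,-0.088,0.2],[0.549,0.561,0.158,-0.088,0.2],[0.495,0.609,0.157,-0.088,0.2],[0.437,0.652,0.158,-0.088,0.2],[0.375,0.69,0.157,-0.088,0.2],[0.31,0.721,0.158,-0.088,0.2]]
```

The right screw is flush (flange top ≈110 mm, wing top ≈139 mm). Now for screw B.

Request:
apply_moves(
  motion=[
    [0.6, 0.51, 0.16, -0.09, 0.2],
    [0.55, 0.56, 0.16, -0.09, 0.2],
    [0.5, 0.61, 0.16, -0.09, 0.2],
    [0.44, 0.65, 0.16, -0.09, 0.2],
    [0.38, 0.69, 0.16, -0.09, 0.2],
    [0.31, 0.72, 0.16, -0.08, 0.2],
    [0, 0, 0, 0, 0.2],
    [0, 0, 0, 0, 0.2],
  ],
)

```text
clock: 36.7
position: [0.5637, -0.3319, 0.2355]
ee_rot: [-0.001, 0.993, -0.115, -0.001]
wrist_force: [-0.9, 0.2, 0.8]
width: 0.598
gripper_force: 0.0
```

Run:
```python
from h import *
c,W=wrist(); p,R=pose(); print(p,yawy(R)); z=W[...,2]
rects(W,(z>.117)&(z<.135)&(W[...,1]<-.29),100,"wing"); rects(W,(z>.085)&(z<.096),800,"stand")
plan([((.5627,-.3317,.128),-103,.03,.2)])
```

```text
[ 0.56392963 -0.33104167  0.23639576] -103.10230989006044
wing [297  37  40  27 243] z 0.1175 c [ 654.9 -399. ] wh [29.   9.4] a 51.4
wing [346 136  42  14 248] z 0.1174 c [ 584.7 -423.2] wh [29.8  9.5] a 76.8
wing [244 176  16  43 658] z 0.1257 c [ 564.4 -331.9] wh [11.4 31.3] a 76.9
stand [  111   147   186    92 10168] z 0.0911 c [ 567.2 -291.8] wh [150.6  60.6] a 85.0
4 rows; end [ 0.5627 -0.3317  0.128 ] -103.1
[[-0.004,0.005,0.542,-0,0.2],[-0.004,0.005,0.542,-0,0.2],[-0.004,0.006,0.542,-0,0.2],[-0.005,0.005,0.542,-0,0.2]]
```

Request:
apply_moves(
  motion=[
    [0, 0.01, 0.54, 0, 0.2],
    [0, 0.01, 0.54, 0, 0.2],
    [0, 0, 0.54, 0, 0.2],
    [0, 0, 0.54, 0, 0.2],
    [0, 0, 0, 0, -0.5],
    [0, 0, 0, 0, -1],
    [0, 0, 0, 0, -1],
    [0, 0, 0, 0, -1],
    [0, 0, 0, 0, -1],
    [0, 0, 0, 0, -1],
    [0, 0, 0, 0, -1],
    [0, 0, 0, 0, -1],
  ],
  force=40,
)

```text
clock: 37.95
position: [0.5642, -0.3328, 0.1303]
ee_rot: [0.0, 0.994, -0.114, 0.001]
wrist_force: [-0.8, 1.1, 5.4]
width: 0.133
gripper_force: 40.0
```

Run:
```python
from h import *
s=sensors.read_state(); print(s["width"],s["gripper_force"],s["wrist_force"]); p,R=pose(); print(p,yawy(R))
plan([(p+[0,0,.16],None,.045,-1),((.535,-.1,p[2]+.16),-60,.045,-1),(bx(0,.147,p[2]+.16),-15,.045,-1),(bx(0,.147,.257),-15,.04,-1)])
```

```text
0.13324169035937972 40.00017260201275 [-0.79388777  1.0568067   5.43024547]
[ 0.56415621 -0.33283674  0.1303041 ] -103.06219339061069
18 rows; end [0.52   0.1967 0.257 ] -15.0
[[0.001,0,-0.8,0,-1],[0.001,0,-0.8,0,-1],[0.001,0.001,-0.8,0,-1],[0,0,-0.8,0,-1],[-0.27,-0.734,-0.001,-0.12,-1],[-0.176,-0.762,-0.001,-0.12,-1],[-0.079,-0.778,-0,-0.12,-1],[0.019,-0.782,-0.001,-0.12,-1],[0.117,-0.773,-0,-0.12,-1],[0.213,-0.753,-0.001,-0.12,-1],[0.389,-0.755,-0.001,-0.107,-1],[0.47,-0.706,-0,-0.107,-1]]
[[0.547,-0.649,-0.001,-0.107,-1],[0.616,-0.584,-0,-0.107,-1],[0.677,-0.512,-0.001,-0.107,-1],[0.73,-0.433,-0,-0.107,-1],[0.774,-0.349,-0.001,-0.107,-1],[-0,-0.001,0.666,0.001,-1]]
```

Request:
apply_moves(
  motion=[
    [0, 0, -0.6, 0, -1],
    [0, 0, -0.9, 0, -1],
    [0, 0, -0.9, 0, -1],
    [0, 0, -0.9, 0, -1],
    [-0.27, -0.73, 0, -0.12, -1],
    [-0.18, -0.76, 0, -0.12, -1],
    [-0.08, -0.78, 0, -0.12, -1],
    [0.02, -0.78, 0, -0.12, -1],
    [0.12, -0.77, 0, -0.12, -1],
    [0.21, -0.75, 0, -0.12, -1],
    [0.39, -0.76, 0, -0.11, -1],
    [0.47, -0.71, 0, -0.1, -1],
  ],
)

```text
clock: 39.15
position: [0.5295, -0.0139, 0.2943]
ee_rot: [-0.0, 0.931, 0.366, -0.0]
wrist_force: [0.9, -0.0, -0.3]
width: 0.128
gripper_force: 40.0
```

Request:
apply_moves(
  motion=[
    [0.55, -0.65, 0, -0.11, -1],
    [0.62, -0.58, 0, -0.1, -1],
    [0.68, -0.51, 0, -0.11, -1],
    [0.73, -0.43, 0, -0.11, -1],
    [0.77, -0.35, 0, -0.11, -1],
    [0, 0, 0.3, 0, -1],
    [0, 0, 0.3, 0, -1],
    [0, 0, 0, 0, -1],
  ],
)

```text
clock: 39.95
position: [0.5199, 0.1967, 0.2624]
ee_rot: [-0.001, 0.792, 0.61, -0.002]
wrist_force: [0.0, -0.1, -1.4]
width: 0.133
gripper_force: 40.0
```

Run:
```python
from h import *
c=read_camera("wrist"); W=cloud(c); p,R=pose(); s=sensors.read_state(); print(p,boxc(p),yawy(R),s["wrist_force"],s["joint_positions"])
t=bx(0,.147,.105); u0=(proj(c,t)-[52,50]).astype(int); print(u0)
im=c["image"].copy()[u0[1]:u0[1]+130,u0[0]:u0[0]+104]; im=cv2.resize(im,None,fx=4.6,fy=4.6,interpolation=cv2.INTER_NEAREST)
def mk(X,col): cv2.circle(im,tuple(int(v) for v in (proj(c,X)-u0+.5)*4.6),3,col,-1)
for a in np.radians(range(0,360,15)): mk(t+np.array([.0125*np.cos(a),.0125*np.sin(a),0]),(255,0,0))
zt=p[2]-.0383-.083
for a in np.radians(range(0,360,30)): mk([p[0]+.006*np.cos(a),p[1]+.006*np.sin(a),zt],(0,255,0))
print("tip z",zt,proj(c,[p[0],p[1],zt]),proj(c,t),proj(c,t+[.01,0,0])-proj(c,t),proj(c,t+[0,.01,0])-proj(c,t))
save("w12.png",im)
```

```text
[0.52046039 0.19652128 0.26375949] [0.0005 0.1468 0.2638] -14.863205401060254 [ 0.31230462 -0.90495698 -1.71692501] [ 1.48280704e-01  3.92648518e-01  1.27810699e+00 -1.20406099e-04
  1.47306586e+00  4.07703465e-01]
[201 136]
tip z 0.14245948672024017 [254.60356239 197.80419555] [253.85696994 186.35624587] [10.95385168 -2.80440661] [ -2.89546462 -10.7174621 ]
```

View pics/w12.png

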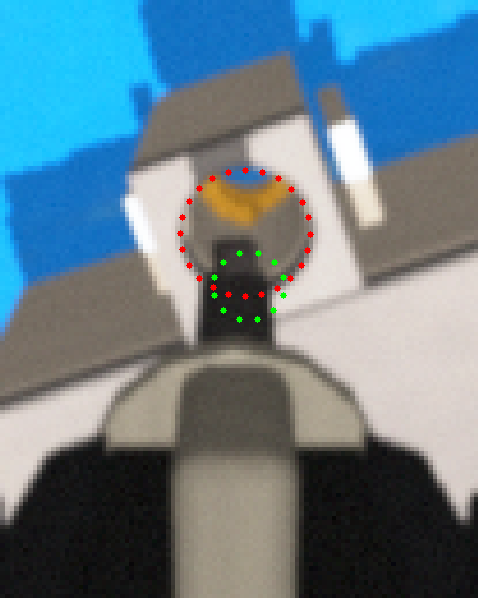

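Enlarged view: the screw tip at (238,262) sits about 2 mm off the well axis (mouth centre ~(250,232)). That matches the ~1 mm frame offset the first screw showed when seated. Shifting (+1,−1) mm, then lowering.

Run:
```python
from h import *
plan([((.5212,.1956,.235),-15,.02,-1)])
```

```text
2 rows; end [0.5212 0.1956 0.235 ] -15.0
[[-0.007,0.01,0.288,0.001,-1],[-0.006,0.01,0.287,0.001,-1]]
```

Request:
apply_moves(
  motion=[
    [-0.01, 0.01, 0.29, 0, -1],
    [-0.01, 0.01, 0.29, 0, -1],
    [0, 0, 0.2, 0, -1],
    [0, 0, 0.2, 0, -1],
    [0, 0, 0.2, 0, -1],
    [0, 0, 0.2, 0, -1],
    [0, 0, 0.2, 0, -1],
    [0, 0, 0, 0, -1],
  ],
  force=40,
)

```text
clock: 40.8
position: [0.521, 0.1953, 0.184]
ee_rot: [-0.001, 0.793, 0.61, -0.001]
wrist_force: [0.0, 0.5, -1.3]
width: 0.133
gripper_force: 40.0
```

Request:
apply_moves(
  motion=[
    [0, 0, 0.15, 0, -1],
    [0, 0, 0.15, 0, -1],
    [0, 0, 0.15, 0, -1],
    [0, 0, 0.02, 0, -1],
    [0, 0, 0.02, 0, -1],
    [0, 0, 0.02, 0, -1],
  ],
)

```text
clock: 41.4
position: [0.5216, 0.1954, 0.1601]
ee_rot: [0.0, 0.793, 0.61, 0.0]
wrist_force: [0.6, 0.6, -1.9]
width: 0.129
gripper_force: 40.0
```

Request:
apply_moves(
  motion=[
    [0, 0, 0.02, 0, -1],
    [0, 0, 0.02, 0, -1],
  ],
)

```text
clock: 41.6
position: [0.5216, 0.1954, 0.1582]
ee_rot: [0.0, 0.793, 0.61, 0.0]
wrist_force: [-0.3, 0.3, 4.7]
width: 0.133
gripper_force: 40.0
```

Request:
apply_moves(
  motion=[
    [0, 0, 0, -0.14, -1],
    [0, 0, -0.011, -0.14, -1],
    [0, 0, -0.011, -0.14, -1],
  ],
)

```text
clock: 41.9
position: [0.5216, 0.1954, 0.1594]
ee_rot: [0.0, 0.638, 0.77, 0.0]
wrist_force: [0.5, 0.6, -1.1]
width: 0.131
gripper_force: 40.0
```

Request:
apply_moves(
  motion=[
    [0, 0, -0.011, -0.14, -1],
    [0, 0, -0.011, -0.1, -1],
  ],
)

```text
clock: 42.1
position: [0.5215, 0.1954, 0.1602]
ee_rot: [0.0, 0.537, 0.844, 0.0]
wrist_force: [0.3, 0.2, -0.3]
width: 0.132
gripper_force: 40.0
```

Request:
apply_moves(
  motion=[
    [0, 0, 0, -0.1, -1],
    [0, 0, 0, 0, -1],
  ],
)

```text
clock: 42.3
position: [0.5215, 0.1954, 0.1602]
ee_rot: [0.0, 0.494, 0.869, 0.0]
wrist_force: [0.6, -0.4, -1.3]
width: 0.133
gripper_force: 40.0
```

Request:
apply_moves(
  motion=[
    [0, 0, 0.04, 0, -1],
    [0, 0, 0.04, 0, -1],
    [0, 0, 0.04, 0, -1],
  ],
)

```text
clock: 42.6
position: [0.5215, 0.1954, 0.1539]
ee_rot: [0.0, 0.495, 0.869, 0.0]
wrist_force: [1.3, 0.0, -0.4]
width: 0.131
gripper_force: 40.0
```

Request:
apply_moves(
  motion=[
    [0, 0, 0.03, 0, -1],
    [0, 0, 0.03, 0, -1],
    [0, 0, 0.02, 0, -1],
    [0, 0, 0.02, 0, -1],
  ],
)

```text
clock: 43.0
position: [0.5216, 0.1953, 0.1495]
ee_rot: [0.0, 0.494, 0.869, 0.0]
wrist_force: [-1.6, -0.7, 6.7]
width: 0.133
gripper_force: 40.0
```

The drop was felt (h ≈ 6 mm). Driving it in clockwise.

Request:
apply_moves(
  motion=[
    [0, 0, 0.01, 0.14, -1],
    [0, 0, 0.011, 0.14, -1],
    [0, 0, 0.011, 0.14, -1],
    [0, 0, 0.011, 0.14, -1],
    [0, 0, 0.011, 0.14, -1],
    [0, 0, 0.011, 0.14, -1],
    [0, 0, 0.011, 0.14, -1],
    [0, 0, 0.011, 0.14, -1],
    [0, 0, 0.011, 0.14, -1],
    [0, 0, 0.011, 0.14, -1],
  ],
  force=60,
)

```text
clock: 44.0
position: [0.5218, 0.1955, 0.1442]
ee_rot: [0.0, 0.95, 0.312, 0.001]
wrist_force: [0.7, -0.4, 3.0]
width: 0.128
gripper_force: 60.0
```

Request:
apply_moves(
  motion=[
    [0, 0, 0.006, 0.14, -1],
    [0, 0, 0.004, 0.14, -1],
    [0, 0, 0, 0.14, -1],
  ],
)

```text
clock: 44.3
position: [0.5215, 0.1955, 0.1434]
ee_rot: [-0.0, 0.995, 0.097, 0.0]
wrist_force: [0.1, 0.2, 1.2]
width: 0.127
gripper_force: 60.0
```

Run:
```python
from h import *
s=sensors.read_state(); print(s["width"],s["gripper_force"],s["wrist_force"],s["wrist_torque"],s["tau"][5]); p,R=pose(); print(boxc(p),yawy(R))
```

```text
0.1266959490258328 59.997345227748156 [0.13712828 0.19811413 1.24648947] [0.18322387 0.16254092 0.00685288] -1.9254076480865479
[0.0014 0.1457 0.1434] -78.81380213721582
```

Request:
apply_moves(
  motion=[
    [0, 0, 0, 0.14, -1],
    [0, 0, 0, 0.14, -1],
    [0, 0, 0, 0.14, -1],
    [0, 0, 0, 0, -1],
  ],
)

```text
clock: 44.7
position: [0.5216, 0.196, 0.1431]
ee_rot: [-0.001, 0.993, -0.119, 0.0]
wrist_force: [1.2, 5.8, -2.5]
width: 0.133
gripper_force: 60.0
```

Run:
```python
from h import *
s=sensors.read_state(); print(s["width"],s["gripper_force"],s["wrist_force"],s["wrist_torque"],s["tau"][5]); p,R=pose(); print(boxc(p),yawy(R))
```

```text
0.1328934644059829 60.02989277243614 [ 1.17563097  5.84950177 -2.47655962] [ 0.95835679 -0.21220344  0.04355986] 1.6008219122886658
[0.0016 0.1462 0.1431] -103.72387831179711
```

Request:
apply_moves(
  motion=[
    [0, 0, 0.005, 0.14, -1],
    [0, 0, 0.005, 0.14, -1],
    [0, 0, 0, 0.14, -1],
    [0, 0, 0, 0, -1],
  ],
)

```text
clock: 45.1
position: [0.5217, 0.1961, 0.1428]
ee_rot: [-0.001, 0.943, -0.331, 0.0]
wrist_force: [1.6, 5.6, -2.2]
width: 0.135
gripper_force: 61.9
```

Run:
```python
from h import *
s=sensors.read_state(); print(s["width"],s["gripper_force"],s["wrist_force"],s["wrist_torque"],s["tau"][5]); p,R=pose(); print(boxc(p),yawy(R),np.degrees(s["joint_positions"][5]))
```

```text
0.13500572201276875 61.899617552699056 [ 1.62916079  5.57832971 -2.17882655] [ 1.00964303 -0.22784274  1.0619604 ] 2.3913808912038803
[0.0016 0.1463 0.1428] -128.7056974420323 137.10389463801678
```

Request:
apply_moves(
  motion=[
    [0, 0, 0, 0.14, -1],
    [0, 0, 0, 0.1, -1],
    [0, 0, 0, 0, -1],
  ],
)

```text
clock: 45.4
position: [0.5215, 0.1963, 0.1428]
ee_rot: [-0.001, 0.895, -0.446, 0.0]
wrist_force: [1.0, 6.6, -1.0]
width: 0.147
gripper_force: 67.7
```

Run:
```python
from h import *
s=sensors.read_state(); print(s["width"],s["gripper_force"],s["wrist_force"],s["wrist_torque"],s["tau"][5]); p,R=pose(); print(boxc(p),yawy(R),np.degrees(s["joint_positions"][5]))
```

```text
0.1467614104284488 67.67567510716617 [ 1.03336295  6.61278741 -0.98781367] [1.2155814  0.04512578 1.52103177] 2.4786588549613953
[0.0015 0.1465 0.1428] -142.9877527716704 151.39829948988984
```

The wing is starting to slip in the jaws at 1.5 Nm, so it is tight. Releasing and inspecting.

Request:
apply_moves(
  motion=[
    [0, 0, 0, 0, 0.2],
    [0, 0, 0, 0, 0.2],
    [0, 0, 0, 0, 0.2],
    [0, 0, 0, 0, 0.2],
    [0, 0, -0.3, 0, 0.2],
    [0, 0, -0.6, 0, 0.2],
    [0, 0, -0.7, 0, 0.2],
    [0, 0, -0.7, 0, 0.2],
    [0, 0, -0.7, 0, 0.2],
    [0, 0, 0, 0, 0.2],
  ],
)

```text
clock: 46.4
position: [0.5225, 0.1954, 0.2974]
ee_rot: [-0.002, 0.894, -0.448, 0.004]
wrist_force: [0.9, 0.5, 0.3]
width: 0.601
gripper_force: 0.0
```

Run:
```python
from h import *
c,W=wrist(); p,R=pose(); print(boxc(p),yawy(R)); z=W[...,2]
def head(W,y,x0=.001):
    z=W[...,2]; t=bx(x0,y,0); d=np.hypot(W[...,0]-t[0],W[...,1]-t[1])
    m=(d<.03)&(z>.125)&(z<.16); 
    if m.sum()>10: rects(W,m,5,"wing"); print(np.percentile(z[m],[50,90]).round(4))
    m=(d<.02)&(z>.1065)&(z<.114); print("flange",m.sum(),np.median(z[m]).round(4) if m.any() else "")
head(W,.146)
for n in ["top","scene"]:
    c=read_camera(n); V=cloud(c)
    for y in (.146,-.148): print(n); head(V,y,.003)
    if n=="scene": im=c["image"][90:250,160:380]; save("s4.png",cv2.resize(im,(800,582),interpolation=cv2.INTER_CUBIC))
```

```text
[0.0018 0.1455 0.2945] -143.24342507258635
wing [244 167  19  38 483] z 0.1381 c [521.  195.8] wh [12.  32.4] a 47.3
[0.1381 0.1392]
flange 478 0.1095
top
flange 11 0.1099
top
wing [235 194   8   8  32] z 0.1398 c [543.8 -96.3] wh [10.3 30.2] a 46.7
[0.1398 0.1445]
flange 29 0.1108
scene
wing [185 140   9   4  33] z 0.1322 c [517.1 192.6] wh [20.5 29.5] a 51.2
[0.1322 0.1389]
flange 16 0.1096
scene
wing [243 162  10   5  42] z 0.1338 c [534.8 -99.9] wh [14.8 30.8] a 47.9
[0.1338 0.1382]
flange 21 0.11
```

View pics/s4.png

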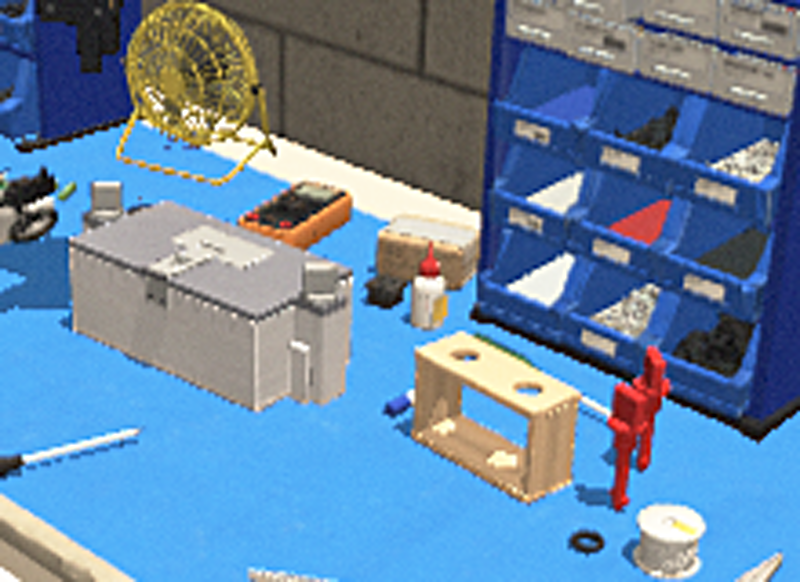

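Scene view: both screw heads are flush at (105,205) and (322,285), the hasp lies over the staple at (180,258), and the stand is empty. The red look-alikes and the other tools haven't moved.

Run:
```python
from h import *
print(job.sign_off())
```

```text
the job is handed in; nothing more can be done
None
```

The job is done and handed in: both modules on the bench are plugged in (sockets 2 and 3), the lid is shut with the hasp over the staple, and both wing screws are driven down flush and tight.

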